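Load the bonding press with slotted masses

ROBOT

A 6-joint arm with a two-finger parallel gripper is mounted at the origin on a cart in front of the work surface, level with it; the furniture and walls round the work are solid. World frame = base frame: x ahead of the robot, y to its left, z up, the work surface at z = 0. Lengths are in m, angles in rad, forces in N, time in s.
With the tool pointing down it reaches from about 0.35 to 0.775 m from the base axis. Payload 5.5 kg.
Tool frame: the origin (TCP) lies between the finger pads; the fingertips stand 11 mm ahead of it and the grasp point (between the pads) lies 8 mm behind it (tips_ahead is the distance from the TCP to the fingertips, in m); z points along the fingers, y is the line along which they close (so a half turn about z gives the same grasp; the last joint's range is limited). The gripper opens to 85 mm and grips with 20 to 120 N. Pads are 22 mm wide; open, the fingers measure 114 mm over their backs; the gripper's body (76 mm by 85 mm) begins 54 mm behind the grasp point. The pads swing forward as they close: fully open they stand 13 mm farther back than shut.
Start: joints at [-1.352, 0.313, 0.046, 1.304, 0, 1.431], TCP at [0.202, -0.538, 0.242] pointing down, gripper open.
Joint ranges: [-2.76, 2.76], [-0.86, 1.69], [-1.03, 1.26], [-2.2, 2.34], [-1.47, 1.5], [-3.14, 3.14]. Speed limits (rad/s): [2.57, 2.57, 3.14, 3.14, 3.14, 3.14].

INTERFACE

Orientations are given as a unit quaternion [w, x, y, z].
In Python, from workcell import * gives the robot as it stands. The module is installed in compiled form; this text tells all that it offers.
- The arm moves only by the tool jog_arm, never from a script. Its argument "moves" is a list of rows, each an object with "fingers": the closure, from 0 (fully open) to 1 (shut); "slide": the shift along the tool's x, y, z in mm, a list of three; "angular": the turn, a rotation vector about the tool's x, y, z in degrees, a list of three. A call has 1 to 10 rows; each row is the pose to reach, as a shift and turn from the pose commanded when the call began, along the tool's axes at that moment; what a row does not reach only later rows make up. A row lasts 1/12 s, in which the tool goes at most 41.7 mm and 7.16 degrees, less where a joint would pass 70% of its speed; a pose out of reach is approached as far as the arm can. A call with a gripper value outside its range is refused whole. The fingers move at their own pace and stop on an object; "squeeze" is the grip in N (left out, the last holds). Time passes only in rows, so rows that repeat a pose let the fingers close. It gives the time, the measured TCP pose, the force, the opening and the grip force at its end, in the units of the state.
- get_state(): the state, without advancing time (a new reading comes with each control period).
- read_camera(name): name is "scene" or "side" or "wrist"; returns a dict with "color" (400x640x3 uint8, red, green, blue), "fovy" (degrees; the focal length in pixels is half the picture's height over the tangent of half this angle, whatever the lens; pixels are square), "cx", "cy" (the principal point, pixels), "D" ([k1, k2, p1, p2, k3] as OpenCV has them; the pictures are not rectified), "world_from_camera" (4x4, takes a point from camera to world coordinates); the wrist camera has in their place "tool_from_camera" (4x4, takes a point from camera to tool coordinates, whose origin is the TCP and whose axes are the flange's). Camera axes: x right, y down, z forward; pixel columns grow to the right and rows downward; lengths in m; the calibration is good to about 2 mm. A picture is of the moment at which its call begins: read the wrist's pose just before it. There is no depth.
- hand_in(): hands the job in; it is judged then, once.
Trained networks look in a picture, given as the dict that the camera call returned (one of the last four; its "shot" number tells which), for a name from the list of things; names that differ only in an ending like _2 or _b are one class to them, and where a whole thing is asked for, a point or a joint stands for the part that bears it (a point fixed in the world has none). Each returns a list of dicts, best first, with "p" (0 to 1); they miss things now and then, are a little off and sometimes report something else, mostly with a low value. They report only what shows in the picture. A call takes as long as a camera call. They do not tell look-alikes from the thing itself.
- look_for(target, picture): "point" ([column, row] in pixels, amid what is visible of it).
- tip_of(target, picture): "point" ([column, row] in pixels: a listed point, or the origin of a listed thing).
The state is a dict: "clock": time; "joint_pos": joint angles; "qvel": joint speeds; "tau": joint torques, N m; "tcp_pos": TCP position; "orientation": TCP orientation; "wrist_force": force on the tool from outside, world axes, zero at the start; "ft_torque": the same for the moment, N m; "finger_gap": finger opening in m; "grip_force": force on a finger pad.
Only numpy, scipy, OpenCV 4.12 (cv2) and the standard library are available. Lean on these libraries where they do the work, as an engineer would, in place of code of your own. Each camera call takes 0.05 s, during which the arm holds its last target. There are 200 camera calls.

TASK

Get the dead-load bonding press ready: first turn the blue clamp knob clockwise until its clutch slips, then slide the thick brass mass and after it the thinner bright steel mass sideways onto the press's stem, below the black cap, on top of the dark mass that is already there. Each must lie flat and centred on the stem, with the three slots facing different ways, at least a quarter turn from one another. Leave the cup, the dropper bottle and the red-capped jar where they are.

Things in the scene. Friction and masses are not known exactly. Their poses are not given: they have to be found in the camera images.
- press: the bonding press, fixed to the desk: aluminium base plate 100 (own x) x 200 (own y) x 12 mm, origin under its middle. The load stem stands 45 mm from the origin towards own +y, the clamp knob 65 mm towards own -y. Under the stem's flange a bridge (86 mm along own x, 24 mm wide, top 55 mm above the desk) spans a pink practice jaw block.
- carrier (a point): foot of the press's upright load stem: the point on its axis on top of the 40 mm wide carrier flange, 62 mm above the desk, where the lowest mass rests. The stem is 8 mm in diameter and ends in a black cap 18 mm wide, its underside 48 mm and its top 53 mm above this point, so masses go on only from the side, below the cap.
- dark_mass_centre (a point): dark grey slotted mass: flat disc 12 mm thick, 56 mm across, with two flats 44 mm apart on its sides for gripping; already on the carrier flange, loose, slot facing any way. An 11 mm slot runs out through the rim, its end 4.5 mm past the middle. This point: middle of the disc, half-way up (6 mm over its underside); own z up, own x towards the slot's open mouth, own y across the flats.
- dark_mass_mouth (a point): the open end of the dark mass's slot: the point on the rim line 28 mm from the disc's middle along the slot, half-way up.
- brass_mass_centre (a point): brass-coloured slotted mass: flat disc 16 mm thick, 56 mm across, with two flats 44 mm apart on its sides for gripping; 0.17 to 0.35 kg, flat on the desk beside the press. An 11 mm slot runs out through the rim, its end 4.5 mm past the middle. This point: middle of the disc, half-way up (8 mm over its underside); own z up, own x towards the slot's open mouth, own y across the flats.
- brass_mass_mouth (a point): the open end of the brass mass's slot: the point on the rim line 28 mm from the disc's middle along the slot, half-way up.
- steel_mass_centre (a point): bright steel slotted mass: flat disc 10 mm thick, 56 mm across, with two flats 44 mm apart on its sides for gripping; 0.10 to 0.21 kg, flat on the desk beside the press. An 11 mm slot runs out through the rim, its end 4.5 mm past the middle. This point: middle of the disc, half-way up (5 mm over its underside); own z up, own x towards the slot's open mouth, own y across the flats.
- steel_mass_mouth (a point): the open end of the steel mass's slot: the point on the rim line 28 mm from the disc's middle along the slot, half-way up.
- knob_grip (a point): the clamp knob's grip bar, at its middle: a blue upright bar 36 mm long (own x), 10 mm thick (own y) and 20 mm high on a black disc 40 mm wide whose top is 10 mm below this point (this point is 59 mm above the desk). Its axis is upright through this point; a white mark lies at the +x end. It tightens clockwise seen from above.
- clamp_screw (a joint): the clamp screw under the knob, rad: starts between 0 and 0.5, grows as the knob is turned clockwise, and stops dead at 0.9, when the strap is tight.
- clamp_knob (a joint): the slip of the knob's clutch on the screw, rad: 0 until the screw is tight, then grows as the clutch slips under further clockwise turning (at about 0.15 N m). More than 0.15 shows that the set torque is reached; slipping further does no harm.
- cup_centre (a point): thin white drinking cup, upright, 75 mm wide and 105 mm high, behind the press; half-way up. Leave it.
- dropper_bottle_centre (a point): brown dropper bottle with an orange label, upright, 33 mm wide, 102 mm high, behind the press; half-way up. Leave it.
- red_jar_centre (a point): clear specimen jar with a red cap, 64 mm wide, 70 mm high, in front of the press; half-way up. Leave it.
Not all that is in view belongs to the job. What is meant by the part that bears steel_mass_centre is not orange, and is the smaller of those in its own colour.

How it is judged:
On the way, in this order (a step that is already met when the one before it is completed fails the run):
1. the clamp knob has been turned until the screw is tight and its clutch has slipped (value of joint clamp_screw above 0.86 rad and value of joint clamp_knob above 0.15 rad), for 0.2 s.
2. the brass mass lies released on the dark one, round the stem, slots at least about 70 degrees apart (horizontal distance between each of dark_mass_centre, brass_mass_centre and carrier below 0.004 m and z of dark_mass_centre in the frame of carrier between 0.004 and 0.008 m and angle between each of dark_mass_centre, brass_mass_centre's own z axis and vertical below 0.06 rad and z of brass_mass_centre in the frame of carrier between 0.018 and 0.022 m and horizontal distance between dark_mass_mouth and brass_mass_mouth above 0.032 m and contact force between brass_mass and the fingers below 0.05 N), for 0.2 s.
3. the steel mass lies released on the brass one, round the stem, all slots at least about 70 degrees apart (horizontal distance between each of dark_mass_centre, brass_mass_centre, steel_mass_centre and carrier below 0.004 m and z of dark_mass_centre in the frame of carrier between 0.004 and 0.008 m and angle between each of dark_mass_centre, brass_mass_centre, steel_mass_centre's own z axis and vertical below 0.06 rad and z of brass_mass_centre in the frame of carrier between 0.018 and 0.022 m and z of steel_mass_centre in the frame of carrier between 0.031 and 0.035 m and horizontal distance between dark_mass_mouth and brass_mass_mouth above 0.032 m and horizontal distance between each of dark_mass_mouth, brass_mass_mouth and steel_mass_mouth above 0.032 m and contact force between steel_mass and the fingers below 0.05 N), for 0.2 s.
At the end, for the whole second after the job is handed in: Screw over 0.86 rad, clutch slip over 0.15 rad; dark, brass, steel masses stacked in this order on the carrier, flat (0.06 rad), released, at rest, each within 4 mm of the stem axis and 2 mm of its height; any two slot mouths over 32 mm apart from above (about 70 degrees) (all of step 1 and all of step 3 and contact force between each of dark_mass, brass_mass and the fingers below 0.05 N and linear speed of each of dark_mass, brass_mass, steel_mass below 0.01 m/s); the robot touches nothing.
It fails at once if the cup is shifted more than 20 mm or tipped (distance of cup_centre from where it was at the start of the episode above 0.02 m or angle between cup_centre's own z axis and vertical above 0.3 rad).
It fails at once if the dropper bottle is shifted more than 20 mm or tipped (distance of dropper_bottle_centre from where it was at the start of the episode above 0.02 m or angle between dropper_bottle_centre's own z axis and vertical above 0.3 rad).
It fails at once if the red-capped jar is shifted more than 20 mm or tipped (distance of red_jar_centre from where it was at the start of the episode above 0.02 m or angle between red_jar_centre's own z axis and vertical above 0.3 rad).
It also fails if it takes over 72 s, if anything falls off the work surface, if the arm or the gripper's body presses on something with over 40 N, if the wrist force passes 120 N, or if a joint passes its speed limit or range.

## Working session

There is one attempt and no reset: what is moved stays moved. The work goes in short steps, Python scripts to look and compute and a tool call to move; the robot and the scene stay as the last step left them, time stands still between calls to the robot, and variables do not carry over. Pictures are saved under pics/ and viewed, at most 10 in all, crops included, and the job is handed in when it is done.

Besides the shell and the picture viewer there is one more tool, called in YAML: its name, and indented under it one key for each argument. jog_arm: Moves the arm, as the interface text tells. Its arguments: {"type":"object","properties":{"moves":{"type":"array","items":{"type":"object","properties":{"fingers":{"type":"number"},"slide":{"type":"array","items":{"type":"number"}},"angular":{"type":"array","items":{"type":"number"}}}}},"squeeze":{"type":"number"}},"required":["moves"]}

```bash
mkdir -p pics
cat > h.py <<'E'
from workcell import *
import numpy as np, cv2
from scipy.spatial.transform import Rotation as R
def K(p):
    f=200/np.tan(np.radians(p["fovy"])/2); return np.array([[f,0,p["cx"]],[0,f,p["cy"]],[0,0,1.]])
def tcpT(s):
    w,x,y,z=s["orientation"]; T=np.eye(4); T[:3,:3]=R.from_quat([x,y,z,w]).as_matrix(); T[:3,3]=s["tcp_pos"]; return T
def shot(name):
    s=get_state(); p=read_camera(name)
    p["T"]=np.array(p["world_from_camera"]) if "world_from_camera" in p else tcpT(s)@np.array(p["tool_from_camera"])
    return p
def save(p,fn): cv2.imwrite("pics/"+fn,p["color"][:,:,::-1])
def ray(p,px):
    u=cv2.undistortPoints(np.array([[px]],float),K(p),np.array(p["D"],float))[0,0]
    return p["T"][:3,3],p["T"][:3,:3]@np.array([u[0],u[1],1])
def atz(p,px,z):
    o,d=ray(p,px); return o+d*(z-o[2])/d[2]
def proj(p,X):
    Ti=np.linalg.inv(p["T"]); 
    return cv2.projectPoints(np.array(X,float).reshape(-1,1,3),cv2.Rodrigues(Ti[:3,:3])[0],Ti[:3,3],K(p),np.array(p["D"],float))[0][:,0]
Z=dict(carrier=.062,dark_mass_centre=.068,dark_mass_mouth=.068,brass_mass_centre=.008,brass_mass_mouth=.008,steel_mass_centre=.005,steel_mass_mouth=.005,knob_grip=.059,cup_centre=.0525,dropper_bottle_centre=.051,red_jar_centre=.035,press=0)
def report(p,names=Z):
    for n in names:
        for r in tip_of(n,p)[:4]: print(n,round(r["p"],2),np.round(r["point"]),np.round(atz(p,r["point"],Z[n]),4))
E
python3 - <<'E'
from h import *
for n in ("scene","side"):
    p=shot(n); save(p,n+"0.png"); print(n,p["T"][:3,3]); report(p)
s=get_state(); print(s["clock"],s["finger_gap"],tcpT(s).round(3))
E
```

```text
scene [0.04562056 0.84117832 0.68502071]
carrier 0.94 [304. 216.] [0.5765 0.0517 0.062 ]
dark_mass_centre 0.68 [307. 220.] [0.5535 0.0718 0.068 ]
dark_mass_mouth 0.76 [299. 220.] [0.5733 0.0838 0.068 ]
brass_mass_centre 0.68 [388. 190.] [ 0.4671 -0.3033  0.008 ]
steel_mass_centre 0.82 [266. 288.] [0.5267 0.2952 0.005 ]
steel_mass_centre 0.76 [261. 330.] [0.4579 0.4008 0.005 ]
steel_mass_centre 0.61 [300. 304.] [0.4278 0.2929 0.005 ]
steel_mass_mouth 0.98 [281. 330.] [0.4207 0.3785 0.005 ]
steel_mass_mouth 0.89 [276. 290.] [0.5012 0.2869 0.005 ]
steel_mass_mouth 0.59 [288. 303.] [0.4541 0.3064 0.005 ]
knob_grip 0.43 [338. 210.] [ 0.5126 -0.0302  0.059 ]
knob_grip 0.33 [305. 214.] [0.5807 0.0403 0.059 ]
cup_centre 0.58 [264. 211.] [0.6972 0.0804 0.0525]
cup_centre 0.36 [390. 190.] [ 0.4382 -0.2342  0.0525]
red_jar_centre 0.98 [354. 240.] [0.4196 0.0473 0.035 ]
red_jar_centre 0.26 [289. 307.] [0.4283 0.3379 0.035 ]
press 0.87 [319. 230.] [0.549  0.0156 0.    ]
side [ 0.49854665 -1.06264804  0.61890586]
carrier 0.67 [333. 198.] [0.5657 0.0585 0.062 ]
dark_mass_centre 0.62 [334. 198.] [0.
[... 660 characters left out ...]
]
steel_mass_mouth 0.52 [290. 173.] [0.4244 0.3759 0.005 ]
steel_mass_mouth 0.4 [298. 181.] [0.4529 0.3101 0.005 ]
knob_grip 0.53 [316. 218.] [ 0.5149 -0.0562  0.059 ]
cup_centre 0.73 [375. 199.] [0.6944 0.0788 0.0525]
cup_centre 0.47 [318. 214.] [ 0.5205 -0.0232  0.0525]
dropper_bottle_centre 0.73 [373. 220.] [ 0.671  -0.0488  0.051 ]
dropper_bottle_centre 0.7 [326. 224.] [ 0.5428 -0.0744  0.051 ]
red_jar_centre 0.88 [284. 206.] [0.4205 0.0596 0.035 ]
press 0.87 [327. 222.] [0.5489 0.0244 0.    ]
press 0.38 [304. 288.] [ 0.4874 -0.2835  0.    ]
1.3 0.08544232415315003 [[ 0.936  0.351  0.     0.202]
 [ 0.351 -0.936 -0.    -0.538]
 [ 0.     0.    -1.     0.242]
 [ 0.     0.     0.     1.   ]]
```

Run:
```python
import cv2
a=cv2.imread("pics/scene0.png")[170:350,230:430]; cv2.imwrite("pics/scene0c.png",cv2.resize(a,None,fx=3.3,fy=3.3,interpolation=cv2.INTER_CUBIC))
a=cv2.imread("pics/side0.png")[150:310,260:400]; cv2.imwrite("pics/side0c.png",cv2.resize(a,None,fx=3.7,fy=3.7,interpolation=cv2.INTER_CUBIC))
```

```text
(no output)
```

View pics/scene0c.png

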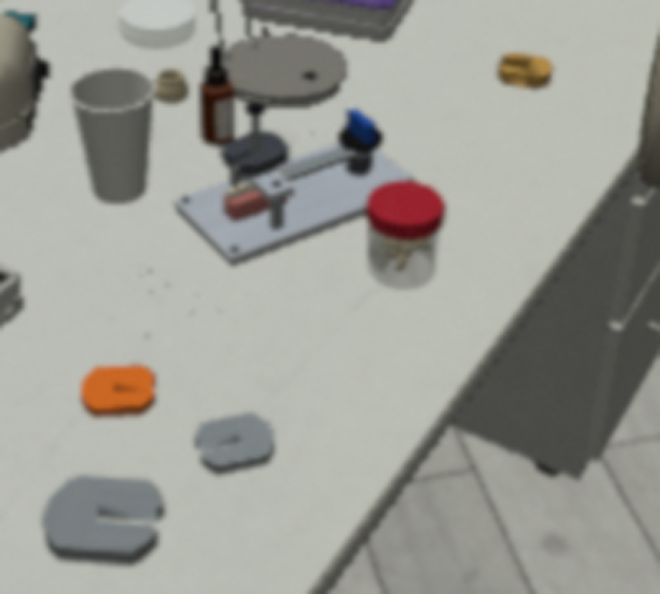

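View pics/side0c.png

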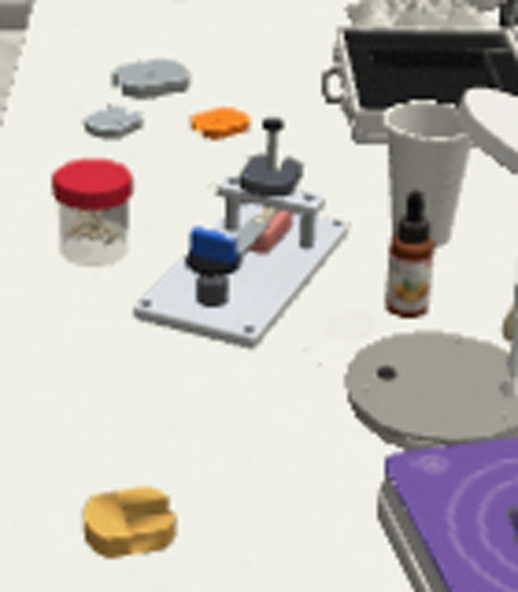

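View pics/side0.png

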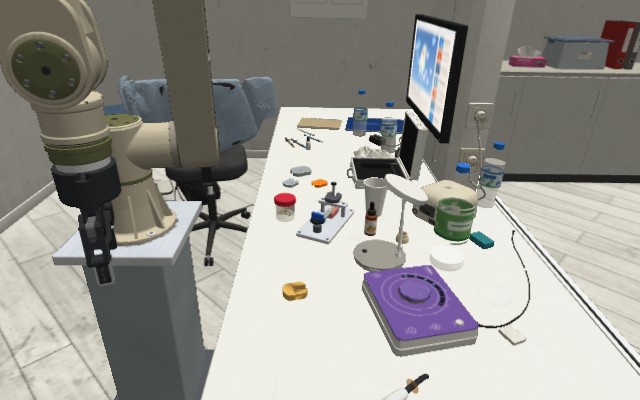

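Run:
```python
import json
from h import *
p=shot("scene");q=shot("side")
def tri(a,b):
    o1,d1=ray(p,a);o2,d2=ray(q,b)
    A=np.c_[d1,-d2]; t=np.linalg.lstsq(A,o2-o1,rcond=None)[0]; x1=o1+d1*t[0];x2=o2+d2*t[1]; return ((x1+x2)/2).round(3),np.linalg.norm(x1-x2).round(3)
f=lambda c:(230+c[0]/3.3,170+c[1]/3.3); g=lambda c:(260+c[0]/3.7,150+c[1]/3.7)
print("disc hole",tri(f((310,76)),g((386,373))))
print("disc centre",tri(f((285,70)),g((435,390))))
print("bottle top",tri(f((216,50)),g((413,200))))
print("white",tri(f((157,15)),g((505,115))))
for c in((346,70),(224,65),(290,100)): print(atz(p,f(c),0.01))
```

```text
disc hole (array([ 0.637, -0.155,  0.018]), np.float64(0.003))
disc centre (array([ 0.671, -0.163,  0.01 ]), np.float64(0.002))
bottle top (array([ 0.666, -0.036,  0.093]), np.float64(0.0))
white (array([ 0.723, -0.008,  0.139]), np.float64(0.031))
[ 0.61711826 -0.19657765  0.01      ]
[ 0.72839276 -0.13780848  0.01      ]
[ 0.63405789 -0.11491671  0.01      ]
```

Run:
```python
from h import *
import cv2
a=cv2.imread("pics/scene0.png")[70:250,180:440]; cv2.imwrite("pics/scene0d.png",cv2.resize(a,None,fx=3,fy=3,interpolation=cv2.INTER_CUBIC))
s=get_state(); T=tcpT(s); p=read_camera("wrist"); print(np.array(p["tool_from_camera"]).round(3),p["fovy"])
for w in ([0.47,-0.08,0.30],): print((T[:3,:3].T@(np.array(w)-T[:3,3])*1000).round(1))
```

```text
[[ 0.001 -0.961 -0.276  0.07 ]
 [ 1.     0.001 -0.    -0.001]
 [ 0.001 -0.276  0.961 -0.131]
 [ 0.     0.     0.     1.   ]] 65.69418363850366
[ 412.  -335.1  -57.7]
```

View pics/scene0d.png

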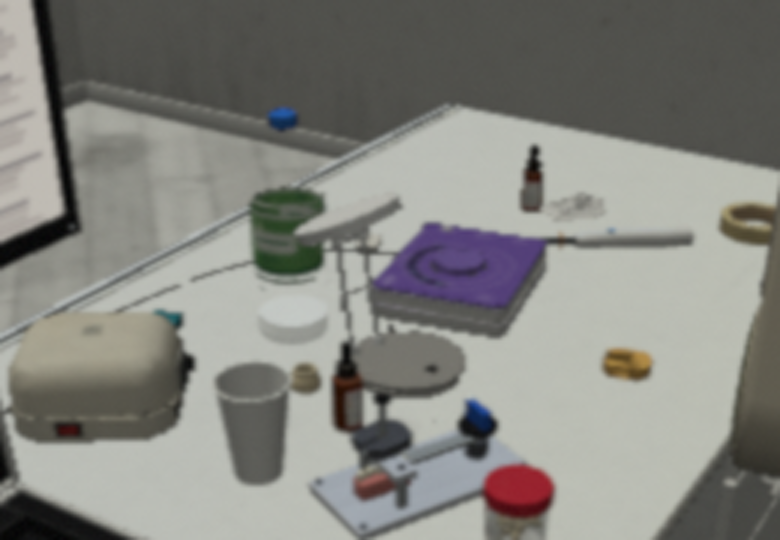

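The scene crop shows a lamp, with its head at about scene pixel (297,143) and its base behind the bottle. The steel-mass candidates are orange (266,288), large grey (261,330) and small grey (300,304). The small grey one fits: it isn't orange, and it's the smaller of the two greys.

Run:
```python
from h import *
p=shot("scene");q=shot("side")
def tri(a,b):
    o1,d1=ray(p,a);o2,d2=ray(q,b)
    t=np.linalg.lstsq(np.c_[d1,-d2],o2-o1,rcond=None)[0]; x1=o1+d1*t[0];x2=o2+d2*t[1]; return ((x1+x2)/2).round(3),np.linalg.norm(x1-x2).round(3)
print("head",tri((297,143),(405,190)))
T=tcpT(get_state())
for w in ([0.52,-0.01,0.28],): print((T[:3,:3].T@(np.array(w)-T[:3,3])*1000).round(1))
```

```text
head (array([ 0.727, -0.136,  0.182]), np.float64(0.002))
[ 483.4 -383.1  -37.7]
```

jog_arm:
  moves:
    - {"slide":[483,-383,-38],"fingers":0}
    - {"slide":[483,-383,-38]}
    - {"slide":[483,-383,-38]}
    - {"slide":[483,-383,-38]}
    - {"slide":[483,-383,-38]}
    - {"slide":[483,-383,-38]}
    - {"slide":[483,-383,-38]}
    - {"slide":[483,-383,-38]}
    - {"slide":[483,-383,-38]}
    - {"slide":[483,-383,-38]}
  squeeze: 40

```text
schema error: expected keys fingers, slide, angular
```

jog_arm:
  moves:
    - {"slide":[40,-30,-38],"fingers":0,"angular":[0,0,0]}
    - {"slide":[72,-57,-38],"fingers":0,"angular":[0,0,0]}
    - {"slide":[104,-83,-38],"fingers":0,"angular":[0,0,0]}
    - {"slide":[136,-109,-38],"fingers":0,"angular":[0,0,0]}
    - {"slide":[168,-135,-38],"fingers":0,"angular":[0,0,0]}
    - {"slide":[200,-160,-38],"fingers":0,"angular":[0,0,0]}
    - {"slide":[232,-185,-38],"fingers":0,"angular":[0,0,0]}
    - {"slide":[264,-210,-38],"fingers":0,"angular":[0,0,0]}
    - {"slide":[296,-235,-38],"fingers":0,"angular":[0,0,0]}
    - {"slide":[328,-260,-38],"fingers":0,"angular":[0,0,0]}
  squeeze: 40

```text
clock: 2.38
tcp_pos: [0.4124, -0.1877, 0.2807]
orientation: [0.0, 0.984, 0.178, 0.0]
wrist_force: [0.2, 0.4, 0.0]
finger_gap: 0.0851
grip_force: 0.0
```

jog_arm:
  moves:
    - {"slide":[155,-123,0],"fingers":0,"angular":[0,0,0]}
    - {"slide":[155,-123,0],"fingers":0,"angular":[0,0,0]}
    - {"slide":[155,-123,0],"fingers":0,"angular":[0,0,0]}
    - {"slide":[155,-123,0],"fingers":0,"angular":[0,0,0]}
    - {"slide":[155,-123,0],"fingers":0,"angular":[0,0,0]}
    - {"slide":[155,-123,0],"fingers":0,"angular":[0,0,0]}
    - {"slide":[155,-123,0],"fingers":0,"angular":[0,0,0]}
    - {"slide":[155,-123,0],"fingers":0,"angular":[0,0,0]}

```text
clock: 3.05
tcp_pos: [0.5134, -0.02, 0.2801]
orientation: [0.0, 0.984, 0.179, -0.0]
wrist_force: [-0.5, 0.9, 0.1]
finger_gap: 0.0852
grip_force: 0.0
```

Run:
```python
from h import *
p=shot("wrist"); save(p,"w1.png"); s=get_state(); print(s["clock"],s["tcp_pos"],s["joint_pos"],tcpT(s).round(3))
report(p,[n for n in Z if n[:3] not in("cup","dro","ste")])
np.save("w1T.npy",p["T"])
```

```text
3.1 [ 0.51324828 -0.02052604  0.28024814] [-1.96113486e-01  1.85471381e-01 -2.90757997e-02  1.35661162e+00
 -4.20598397e-04  2.58724932e+00] [[ 0.937  0.351 -0.     0.513]
 [ 0.351 -0.937 -0.    -0.021]
 [-0.001  0.    -1.     0.28 ]
 [ 0.     0.     0.     1.   ]]
carrier 0.76 [271. 112.] [0.5628 0.0569 0.062 ]
dark_mass_mouth 0.87 [250.  95.] [0.572  0.0823 0.068 ]
brass_mass_centre 0.64 [486. 269.] [ 0.462  -0.2979  0.008 ]
brass_mass_mouth 0.75 [492. 248.] [ 0.4949 -0.2896  0.008 ]
knob_grip 0.63 [344. 180.] [ 0.5199 -0.0462  0.059 ]
red_jar_centre 0.69 [244. 220.] [0.4218 0.0522 0.035 ]
press 0.87 [304. 136.] [0.5464 0.0159 0.    ]
```

View pics/w1.png

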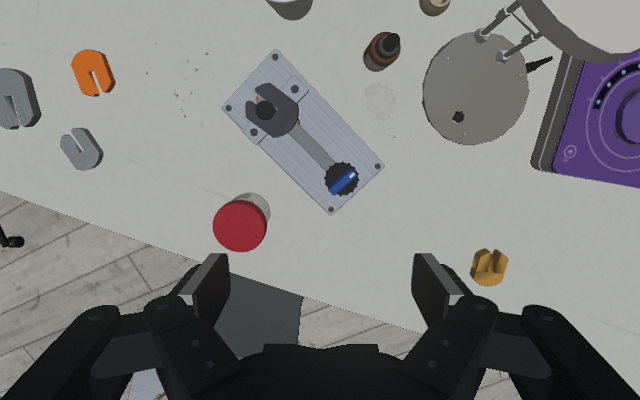

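Run:
```python
from h import *
import cv2
p=shot("wrist")
C=[(275,50),(385,165),(332,215),(222,106)]
W=np.array([atz(p,c,.012)[:2] for c in C]); print(W.round(4),W.mean(0)); print([np.linalg.norm(W[i]-W[(i+1)%4]).round(4) for i in range(4)])
yy=(W[0]+W[3]-W[1]-W[2]); yy/=np.linalg.norm(yy); o=W.mean(0); print("y",yy,np.degrees(np.arctan2(yy[1],yy[0])),"stem",o+.045*yy,"knob",o-.065*yy)
im=p["color"][:,:,::-1]
def big(c,h,k): a=im[c[1]-h:c[1]+h,c[0]-h:c[0]+h]; return cv2.resize(a,None,fx=k,fy=k,interpolation=cv2.INTER_CUBIC)
cv2.imwrite("pics/w1c.png",np.hstack([big((344,180),22,6),big((271,108),33,4),big((488,266),33,4)]))
```

```text
[[ 0.6303  0.0818]
 [ 0.5494 -0.0958]
 [ 0.4615 -0.0559]
 [ 0.5464  0.1233]] [0.54691733 0.01334335]
[np.float64(0.1951), np.float64(0.0965), np.float64(0.1983), np.float64(0.0936)]
y [0.42122904 0.9069543 ] 65.08779387906336 stem [0.56587264 0.0541563 ] knob [ 0.51953745 -0.04560868]
```

View pics/w1c.png

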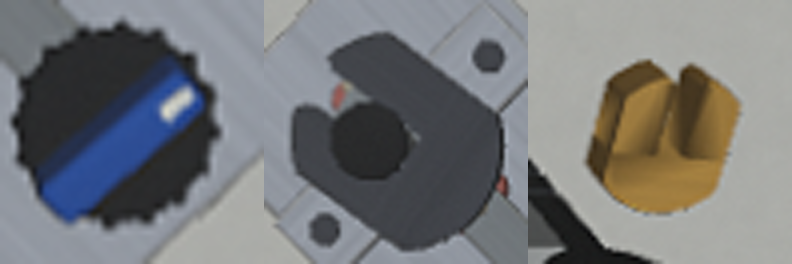

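The wrist crops show the knob bar at a yaw of about −26°, with the white mark up and to the right. The dark mass's slot faces up-left in the picture, a world yaw of about 76°. The brass slot faces up, at about 14°.

jog_arm:
  moves:
    - {"slide":[-4,26,20],"fingers":0,"angular":[0,0,-7]}
    - {"slide":[-4,26,50],"fingers":0,"angular":[0,0,-14]}
    - {"slide":[-4,26,80],"fingers":0,"angular":[0,0,-21]}
    - {"slide":[-4,26,110],"fingers":0.2,"angular":[0,0,-28]}
    - {"slide":[-4,26,140],"fingers":0.4,"angular":[0,0,-35]}
    - {"slide":[-4,26,150],"fingers":0.5,"angular":[0,0,-42]}
    - {"slide":[-4,26,150],"fingers":0.5,"angular":[0,0,-49]}
    - {"slide":[-4,26,150],"fingers":0.5,"angular":[0,0,-56]}
    - {"slide":[-4,26,150],"fingers":0.5,"angular":[0,0,-63]}
    - {"slide":[-4,26,150],"fingers":0.5,"angular":[0,0,-70]}

```text
clock: 4.38
tcp_pos: [0.519, -0.0458, 0.1301]
orientation: [-0.0, 0.702, 0.713, -0.0]
wrist_force: [-0.4, 0.5, -0.1]
finger_gap: 0.0429
grip_force: 0.0
```

jog_arm:
  moves:
    - {"slide":[0,0,0],"fingers":0.5,"angular":[0,0,-7]}
    - {"slide":[0,0,0],"fingers":0.5,"angular":[0,0,-14]}
    - {"slide":[0,0,0],"fingers":0.5,"angular":[0,0,-21]}
    - {"slide":[0,0,0],"fingers":0.5,"angular":[0,0,-28]}
    - {"slide":[0,0,0],"fingers":0.5,"angular":[0,0,-35]}
    - {"slide":[0,0,0],"fingers":0.5,"angular":[0,0,-42]}
    - {"slide":[0,0,0],"fingers":0.5,"angular":[0,0,-49]}
    - {"slide":[0,0,0],"fingers":0.5,"angular":[0,0,-56]}
    - {"slide":[0,0,0],"fingers":0.5,"angular":[0,0,-64]}
    - {"slide":[0,0,0],"fingers":0.5,"angular":[0,0,-64]}

```text
clock: 5.22
tcp_pos: [0.5191, -0.0459, 0.1303]
orientation: [0.0, 0.219, 0.976, -0.0]
wrist_force: [0.1, -0.0, 0.1]
finger_gap: 0.0427
grip_force: 0.0
```

Run:
```python
from h import *
p=shot("wrist"); s=get_state(); T=tcpT(s); print(s["clock"],s["tcp_pos"],s["joint_pos"],s["finger_gap"],T[:2,0]); report(p,["knob_grip","dark_mass_mouth","dark_mass_centre"])
im=p["color"][:,:,::-1]; b=(im[:,:,0]>1.6*im[:,:,2].astype(float)+20)&(im[:,:,0]>60)
v,u=np.nonzero(b); print(len(u))
m=(u>0); P=np.c_[u,v].astype(float); r=cv2.minAreaRect(P.astype(np.float32)); print(r)
W=np.array([atz(p,c,.069)[:2] for c in cv2.boxPoints(r)]); print(W.round(4),W.mean(0))
save(p,"w2.png")
t=np.array([.519,-.0465,.063]); print((T[:3,:3].T@(t-T[:3,3])*1000).round(1))
```

```text
5.2667 [ 0.5191134  -0.04583186  0.13030574] [-2.42126623e-01  2.72253523e-01 -2.93552998e-01  1.00488524e+00
 -9.78746159e-05  2.02683884e-01] 0.04241127420563913 [-0.90269221  0.43028683]
knob_grip 0.67 [391.  27.] [0.4277 0.0446 0.059 ]
knob_grip 0.63 [322. 219.] [ 0.5194 -0.0435  0.059 ]
dark_mass_mouth 0.93 [523. 216.] [0.5723 0.0809 0.068 ]
dark_mass_centre 0.87 [486. 222.] [0.5657 0.0565 0.068 ]
675
((321.14056396484375, 220.7669677734375), (14.334283828735352, 50.0831184387207), 2.4895529747009277)
[[ 0.5305 -0.0558]
 [ 0.4997 -0.0395]
 [ 0.504  -0.0314]
 [ 0.535  -0.0473]] [ 0.5172924  -0.04348085]
[-0.2 -0.6 67.3]
```

jog_arm:
  moves:
    - {"slide":[0,1,30],"fingers":0.5,"angular":[0,0,1]}
    - {"slide":[0,1,55],"fingers":0.5,"angular":[0,0,1]}
    - {"slide":[0,1,67],"fingers":0.5,"angular":[0,0,1]}
    - {"slide":[0,1,67],"fingers":0.95,"angular":[0,0,1]}
    - {"slide":[0,1,67],"fingers":1,"angular":[0,0,1]}
    - {"slide":[0,1,67],"fingers":1,"angular":[0,0,1]}
    - {"slide":[0,1,67],"fingers":1,"angular":[0,0,1]}
    - {"slide":[0,1,67],"fingers":1,"angular":[0,0,1]}
  squeeze: 40

```text
clock: 6.08
tcp_pos: [0.5197, -0.0454, 0.0641]
orientation: [0.0, 0.229, 0.973, -0.001]
wrist_force: [-2.2, -3.0, -1.4]
finger_gap: 0.0086
grip_force: 43.3
```

jog_arm:
  moves:
    - {"slide":[0,0,0],"fingers":1,"angular":[0,0,6]}
    - {"slide":[0,0,0],"fingers":1,"angular":[0,0,12]}
    - {"slide":[0,0,0],"fingers":1,"angular":[0,0,18]}
    - {"slide":[0,0,0],"fingers":1,"angular":[0,0,24]}
    - {"slide":[0,0,0],"fingers":1,"angular":[0,0,30]}
    - {"slide":[0,0,0],"fingers":1,"angular":[0,0,36]}
    - {"slide":[0,0,0],"fingers":1,"angular":[0,0,42]}
    - {"slide":[0,0,0],"fingers":1,"angular":[0,0,48]}
    - {"slide":[0,0,0],"fingers":1,"angular":[0,0,54]}
    - {"slide":[0,0,0],"fingers":1,"angular":[0,0,60]}

```text
clock: 6.92
tcp_pos: [0.5184, -0.0464, 0.064]
orientation: [0.001, 0.687, 0.727, -0.002]
wrist_force: [-6.3, -6.9, 2.2]
finger_gap: 0.0089
grip_force: 43.8
```

```bash
python3 -c "
from h import *
s=get_state();print(s['ft_torque'],s['wrist_force'],s['joint_pos'][5])"
```

```text
[-1.3963286   1.1265735   0.19754871] [-6.30034029 -6.89636006  2.20889751] 1.273671005756799
```

jog_arm:
  moves:
    - {"slide":[0,0,0],"fingers":1,"angular":[0,0,6]}
    - {"slide":[0,0,0],"fingers":1,"angular":[0,0,12]}
    - {"slide":[0,0,0],"fingers":1,"angular":[0,0,18]}
    - {"slide":[0,0,0],"fingers":1,"angular":[0,0,24]}
    - {"slide":[0,0,0],"fingers":1,"angular":[0,0,30]}
    - {"slide":[0,0,0],"fingers":1,"angular":[0,0,36]}

```text
clock: 7.42
tcp_pos: [0.5174, -0.0462, 0.064]
orientation: [0.001, 0.878, 0.479, -0.002]
wrist_force: [-9.1, -6.5, 4.8]
finger_gap: 0.0088
grip_force: 44.1
```

```bash
python3 -c "
from h import *
s=get_state();print(s['ft_torque'],s['wrist_force'],s['joint_pos'][5])"
```

```text
[-1.37246445  1.71396458  0.14650835] [-9.06011607 -6.53705908  4.80864939] 1.9019809001577384
```

jog_arm:
  moves:
    - {"slide":[0,0,0],"fingers":0.5,"angular":[0,0,0]}
    - {"slide":[0,0,0],"fingers":0.5,"angular":[0,0,0]}
    - {"slide":[0,0,-40],"fingers":0.4,"angular":[0,0,0]}
    - {"slide":[0,0,-80],"fingers":0.3,"angular":[0,0,-7]}
    - {"slide":[-35,13,-100],"fingers":0,"angular":[0,0,-14]}
    - {"slide":[-70,26,-115],"fingers":0,"angular":[0,0,-21]}
    - {"slide":[-105,39,-130],"fingers":0,"angular":[0,0,-28]}
    - {"slide":[-140,52,-136],"fingers":0,"angular":[0,0,-35]}
    - {"slide":[-175,65,-136],"fingers":0,"angular":[0,0,-42]}
    - {"slide":[-210,79,-136],"fingers":0,"angular":[0,0,-49]}

```text
clock: 8.25
tcp_pos: [0.4753, -0.2619, 0.2014]
orientation: [0.002, 0.612, 0.791, 0.0]
wrist_force: [0.4, -0.7, -0.2]
finger_gap: 0.0859
grip_force: 0.0
```

Run:
```python
from h import *
s=get_state(); T=tcpT(s); print(s["clock"],s["tcp_pos"],s["joint_pos"][5],np.degrees(np.arctan2(T[1,0],T[0,0])))
print((T[:3,:3].T@(np.array([.465,-.295,.2])-T[:3,3])*1000).round(1))
p=shot("wrist");report(p,["knob_grip","brass_mass_centre","brass_mass_mouth"]); save(p,"w3.png")
```

```text
8.25 [ 0.47529575 -0.26187975  0.20141909] 0.6648971481010102 104.54328414025073
[-29.5 -18.3   1.4]
brass_mass_centre 0.79 [302. 214.] [ 0.4654 -0.301   0.008 ]
brass_mass_mouth 0.73 [330. 212.] [ 0.4946 -0.2908  0.008 ]
```

jog_arm:
  moves:
    - {"slide":[-15,-9,0],"fingers":0,"angular":[0,0,-7]}
    - {"slide":[-32,-20,0],"fingers":0,"angular":[0,0,-14]}
    - {"slide":[-32,-20,0],"fingers":0,"angular":[0,0,-21]}
    - {"slide":[-32,-20,0],"fingers":0,"angular":[0,0,-28]}
    - {"slide":[-32,-20,0],"fingers":0,"angular":[0,0,-35]}
    - {"slide":[-32,-20,0],"fingers":0,"angular":[0,0,-42]}
    - {"slide":[-32,-20,0],"fingers":0,"angular":[0,0,-49]}
    - {"slide":[-32,-20,0],"fingers":0,"angular":[0,0,-56]}
    - {"slide":[-32,-20,0],"fingers":0,"angular":[0,0,-63]}
    - {"slide":[-32,-20,0],"fingers":0,"angular":[0,0,-70]}

```text
clock: 9.28
tcp_pos: [0.4638, -0.2939, 0.1996]
orientation: [0.0, 0.047, 0.999, 0.0]
wrist_force: [0.1, 0.7, -0.2]
finger_gap: 0.0858
grip_force: 0.0
```

jog_arm:
  moves:
    - {"slide":[0,0,20],"fingers":0,"angular":[0,0,-7]}
    - {"slide":[0,0,40],"fingers":0,"angular":[0,0,-14]}
    - {"slide":[0,0,60],"fingers":0,"angular":[0,0,-20]}
    - {"slide":[0,0,60],"fingers":0,"angular":[0,0,-20]}

```text
clock: 9.62
tcp_pos: [0.4618, -0.2923, 0.1358]
orientation: [-0.002, -0.125, 0.992, 0.003]
wrist_force: [-1.1, 0.3, -0.5]
finger_gap: 0.0856
grip_force: 0.0
```

Run:
```python
from h import *
s=get_state(); T=tcpT(s); print(s["clock"],s["tcp_pos"],s["joint_pos"][5],np.degrees(np.arctan2(T[1,0],T[0,0])))
p=shot("wrist"); save(p,"w4.png"); report(p,["brass_mass_centre","brass_mass_mouth"])
hsv=cv2.cvtColor(p["color"],cv2.COLOR_RGB2HSV); m=cv2.inRange(hsv,(12,100,60),(30,255,255))
n,l,st,c=cv2.connectedComponentsWithStats(m); i=1+st[1:,4].argmax(); print(st[i],c[i],atz(p,c[i],.012).round(4))
x,y,w,h=st[i][:4]; cv2.imwrite("pics/w4c.png",cv2.resize(p["color"][max(0,y-20):y+h+20,max(0,x-20):x+w+20,::-1],None,fx=3.5,fy=3.5)); print(x-20,y-20)
```

```text
9.6167 [ 0.46177499 -0.2923484   0.13584516] -0.9622331290697144 -165.64379357167536
brass_mass_centre 0.57 [305. 201.] [ 0.4672 -0.3034  0.008 ]
brass_mass_mouth 0.63 [311. 230.] [ 0.4917 -0.2914  0.008 ]
[ 282  168   52   64 2488] [308.02692926 197.9903537 ] [ 0.4625 -0.3013  0.012 ]
262 148
```

View pics/w4c.png

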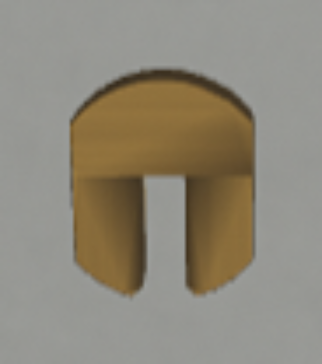

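Run:
```python
from h import *
s=get_state(); T=tcpT(s); p=shot("wrist")
for r in(200,202.3,204):
    w=atz(p,(308.4,r),.016); print(w.round(4),(T[:3,:3].T@(w-T[:3,3])*1000).round(1))
c=atz(p,(308.4,202.3),.016); xm=-T[:3,0];ym=T[:3,1]
for X in (c-28*xm*.001,c+27.5e-3*xm+5.5e-3*ym,c+27.5e-3*xm-5.5e-3*ym,c+22e-3*ym,c-22e-3*ym,c-4.5e-3*xm): print(((proj(p,X)[0]-[262,148])*3.5).round())
```

```text
[ 0.4667 -0.3039  0.016 ] [ -0.8  -9.3 124.2]
[ 0.4687 -0.3034  0.016 ] [ -2.8  -9.3 124.2]
[ 0.4702 -0.303   0.016 ] [ -4.3  -9.3 124.2]
[161.  77.]
[185. 295.]
[142. 295.]
[252. 190.]
[ 73. 190.]
[162. 172.]
```

jog_arm:
  moves:
    - {"slide":[-3,-9,40],"fingers":0,"angular":[0,0,0]}
    - {"slide":[-3,-9,80],"fingers":0,"angular":[0,0,0]}
    - {"slide":[-3,-9,110],"fingers":0.2,"angular":[0,0,0]}
    - {"slide":[-3,-9,124],"fingers":0.3,"angular":[0,0,0]}
    - {"slide":[-3,-9,124],"fingers":0.4,"angular":[0,0,0]}
    - {"slide":[-3,-9,124],"fingers":1,"angular":[0,0,0]}
    - {"slide":[-3,-9,124],"fingers":1,"angular":[0,0,0]}
    - {"slide":[-3,-9,124],"fingers":1,"angular":[0,0,0]}
    - {"slide":[-3,-9,124],"fingers":1,"angular":[0,0,0]}
  squeeze: 60

```text
clock: 10.57
tcp_pos: [0.469, -0.3047, 0.0169]
orientation: [0.001, -0.123, 0.992, -0.001]
wrist_force: [0.6, -0.2, -2.4]
finger_gap: 0.042
grip_force: 62.7
```

jog_arm:
  moves:
    - {"slide":[0,0,0],"fingers":0.35,"angular":[0,0,0]}
    - {"slide":[0,0,4],"fingers":0.35,"angular":[0,0,0]}
    - {"slide":[0,0,4.5],"fingers":0.35,"angular":[0,0,0]}
    - {"slide":[0,0,4.5],"fingers":0.35,"angular":[0,0,0]}
    - {"slide":[0,0,4.5],"fingers":1,"angular":[0,0,0]}
    - {"slide":[0,0,4.5],"fingers":1,"angular":[0,0,0]}
    - {"slide":[0,0,4.5],"fingers":1,"angular":[0,0,0]}
  squeeze: 60

```text
clock: 11.15
tcp_pos: [0.4683, -0.3041, 0.0113]
orientation: [0.0, -0.123, 0.992, -0.0]
wrist_force: [-0.1, -0.6, 5.0]
finger_gap: 0.0428
grip_force: 62.2
```

jog_arm:
  moves:
    - {"slide":[0,0,-25],"fingers":1,"angular":[0,0,0]}
    - {"slide":[0,0,-60],"fingers":1,"angular":[0,0,0]}
    - {"slide":[0,0,-100],"fingers":1,"angular":[0,0,6]}
    - {"slide":[-10,25,-130],"fingers":1,"angular":[0,0,12]}
    - {"slide":[-24,60,-150],"fingers":1,"angular":[0,0,18]}
    - {"slide":[-39,95,-150],"fingers":1,"angular":[0,0,24]}
    - {"slide":[-53,130,-150],"fingers":1,"angular":[0,0,30]}
    - {"slide":[-67,165,-150],"fingers":1,"angular":[0,0,36]}
    - {"slide":[-82,200,-150],"fingers":1,"angular":[0,0,42]}
    - {"slide":[-96,235,-150],"fingers":1,"angular":[0,0,48]}

```text
clock: 11.98
tcp_pos: [0.5033, -0.0507, 0.1603]
orientation: [-0.0, 0.294, 0.956, -0.0]
wrist_force: [1.1, -0.6, -3.3]
finger_gap: 0.0427
grip_force: 62.3
```

Run:
```python
from h import *
s=get_state(); T=tcpT(s); print(s["clock"],s["tcp_pos"],np.degrees(np.arctan2(T[1,0],T[0,0])),s["grip_force"],s["wrist_force"])
print((T[:3,:3].T@(np.array([.523,.097,.16])-T[:3,3])*1000).round(1))
```

```text
11.9833 [ 0.50333412 -0.05071063  0.16026498] 145.7790242451101 62.31085538864136 [ 1.06502858 -0.61792983 -3.28960399]
[ 66.8 133.2   0.3]
```

jog_arm:
  moves:
    - {"slide":[17,33,0],"fingers":1,"angular":[0,0,3]}
    - {"slide":[33,66,0],"fingers":1,"angular":[0,0,6]}
    - {"slide":[50,100,0],"fingers":1,"angular":[0,0,9]}
    - {"slide":[67,133,0],"fingers":1,"angular":[0,0,10]}
    - {"slide":[67,133,0],"fingers":1,"angular":[0,0,10]}
    - {"slide":[67,133,0],"fingers":1,"angular":[0,0,10]}

```text
clock: 12.48
tcp_pos: [0.5218, 0.0972, 0.1599]
orientation: [-0.001, 0.372, 0.928, -0.0]
wrist_force: [0.2, 0.7, -3.2]
finger_gap: 0.0427
grip_force: 62.5
```

Run:
```python
from h import *
s=get_state(); T=tcpT(s); print(s["clock"],s["tcp_pos"],np.degrees(np.arctan2(T[1,0],T[0,0])))
p=shot("wrist"); save(p,"w5.png"); report(p,["carrier","dark_mass_centre","dark_mass_mouth","knob_grip","press"])
for n in ("scene","side"):
    q=shot(n); report(q,["carrier"])
```

```text
12.4833 [0.52175799 0.09719062 0.15992292] 136.35579954484558
carrier 0.82 [319. 280.] [0.5658 0.0544 0.062 ]
dark_mass_centre 0.97 [321. 282.] [0.5657 0.0567 0.068 ]
carrier 0.58 [303. 215.] [0.5823 0.0511 0.062 ]
carrier 0.55 [333. 198.] [0.566  0.0585 0.062 ]
```

View pics/w5.png

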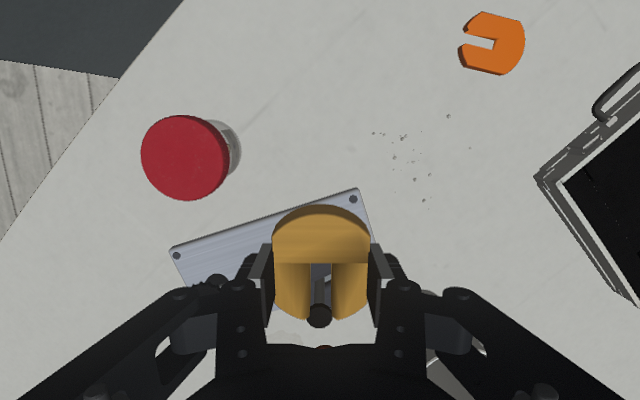

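Run:
```python
from h import *
s=get_state(); T=tcpT(s); p=shot("wrist"); Ti=np.linalg.inv(T)
im=cv2.cvtColor(p["color"],cv2.COLOR_RGB2GRAY)
w=atz(p,(319.5,316),.115); print("cap",w.round(4),(Ti@np.r_[w,1]*1000).round(1))
for px in((319,280),(321,205),(295,316),(343,316),(320,263)):
    w=atz(p,px,s["tcp_pos"][2]+.0047); print(px,(Ti@np.r_[w,1]*1000).round(1))
cv2.imwrite("pics/w5c.png",cv2.resize(p["color"][190:340,240:400,::-1],None,fx=4,fy=4,interpolation=cv2.INTER_CUBIC))
```

```text
cap [0.5648 0.0538 0.115 ] [-5.86e+01  2.00e-01  4.58e+01  1.00e+03]
(319, 280) [-2.3e+00  1.0e-01 -4.7e+00  1.0e+03]
(321, 205) [  33.5    1.    -4.7 1000. ]
(295, 316) [ -21.7  -11.4   -4.7 1000. ]
(343, 316) [ -21.7   11.5   -4.7 1000. ]
(320, 263) [ 6.3e+00  5.0e-01 -4.7e+00  1.0e+03]
```

View pics/w5c.png

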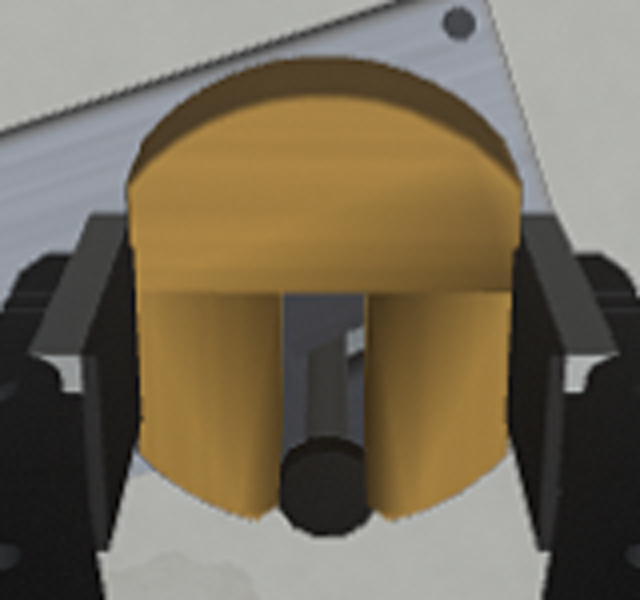

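jog_arm:
  moves:
    - {"slide":[0,0,25],"fingers":1,"angular":[0,0,0]}
    - {"slide":[0,0,50],"fingers":1,"angular":[0,0,0]}
    - {"slide":[0,0,65],"fingers":1,"angular":[0,0,0]}
    - {"slide":[0,0,71],"fingers":1,"angular":[0,0,0]}
    - {"slide":[0,0,71],"fingers":1,"angular":[0,0,0]}
    - {"slide":[0,0,71],"fingers":1,"angular":[0,0,0]}

```text
clock: 13.53
tcp_pos: [0.5228, 0.0951, 0.0902]
orientation: [0.0, 0.374, 0.927, 0.0]
wrist_force: [0.1, 0.1, -2.1]
finger_gap: 0.0424
grip_force: 62.4
```

Run:
```python
from h import *
s=get_state(); T=tcpT(s); p=shot("wrist"); Ti=np.linalg.inv(T); print(s["clock"],s["tcp_pos"],np.degrees(np.arctan2(T[1,0],T[0,0])),s["wrist_force"])
cv2.imwrite("pics/w6.png",cv2.resize(p["color"][190:400,230:410,::-1],None,fx=2.8,fy=2.8,interpolation=cv2.INTER_CUBIC))
print(proj(p,[[.565,.054,.115],[.565,.054,.110],[.565,.054,.074]]))
```

```text
13.5333 [0.52277101 0.09507443 0.0901943 ] 136.0837675393 [ 0.08798916  0.14850408 -2.08940656]
[[318.06522431 411.84320366]
 [318.13498091 402.36757142]
 [318.53637401 348.10792027]]
```

View pics/w6.png

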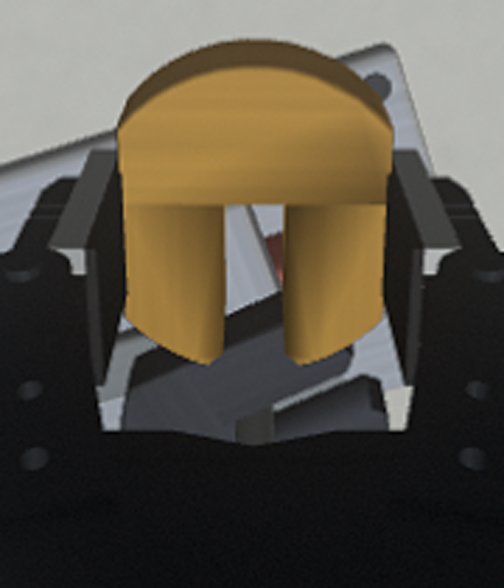

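jog_arm:
  moves:
    - {"slide":[-15,0,0],"fingers":1,"angular":[0,0,0]}
    - {"slide":[-28,0,0],"fingers":1,"angular":[0,0,0]}
    - {"slide":[-40,0,0],"fingers":1,"angular":[0,0,0]}
    - {"slide":[-50,0,0],"fingers":1,"angular":[0,0,0]}
    - {"slide":[-57,0,0],"fingers":1,"angular":[0,0,0]}
    - {"slide":[-57,0,0],"fingers":1,"angular":[0,0,0]}
    - {"slide":[-57,0,0],"fingers":1,"angular":[0,0,0]}

```text
clock: 14.17
tcp_pos: [0.5637, 0.0551, 0.0896]
orientation: [-0.0, 0.374, 0.927, -0.0]
wrist_force: [-0.7, 0.9, -3.2]
finger_gap: 0.0425
grip_force: 62.5
```

jog_arm:
  moves:
    - {"slide":[-2,0,0],"fingers":1,"angular":[0,0,0]}
    - {"slide":[-2,0,0],"fingers":1,"angular":[0,0,0]}

```text
clock: 14.33
tcp_pos: [0.5647, 0.0543, 0.0896]
orientation: [-0.0, 0.374, 0.928, -0.0]
wrist_force: [0.1, -0.5, -2.9]
finger_gap: 0.0423
grip_force: 62.5
```

jog_arm:
  moves:
    - {"slide":[-1.5,0,0],"fingers":1,"angular":[0,0,0]}
    - {"slide":[-1.5,0,0],"fingers":1,"angular":[0,0,0]}

```text
clock: 14.5
tcp_pos: [0.5658, 0.0534, 0.0897]
orientation: [-0.0, 0.374, 0.928, -0.0]
wrist_force: [0.1, 0.0, -3.0]
finger_gap: 0.0424
grip_force: 62.5
```

jog_arm:
  moves:
    - {"slide":[-1,0,0],"fingers":1,"angular":[0,0,0]}
    - {"slide":[-1,0,0],"fingers":1,"angular":[0,0,0]}

```text
clock: 14.67
tcp_pos: [0.5659, 0.0533, 0.0897]
orientation: [-0.001, 0.374, 0.928, 0.0]
wrist_force: [-2.3, 3.3, -1.5]
finger_gap: 0.0428
grip_force: 62.7
```

jog_arm:
  moves:
    - {"slide":[-1,0,0],"fingers":1,"angular":[0,0,0]}
    - {"slide":[-1,0,0],"fingers":1,"angular":[0,0,0]}

```text
clock: 14.83
tcp_pos: [0.566, 0.0532, 0.0896]
orientation: [-0.002, 0.373, 0.928, 0.001]
wrist_force: [-4.7, 6.2, 0.6]
finger_gap: 0.0423
grip_force: 63.0
```

jog_arm:
  moves:
    - {"slide":[2,0,0],"fingers":1,"angular":[0,0,0]}
    - {"slide":[2,0,2],"fingers":1,"angular":[0,0,0]}
    - {"slide":[2,0,3.5],"fingers":1,"angular":[0,0,0]}
    - {"slide":[2,0,3.5],"fingers":1,"angular":[0,0,0]}

```text
clock: 15.17
tcp_pos: [0.5658, 0.0533, 0.0858]
orientation: [-0.0, 0.374, 0.928, -0.0]
wrist_force: [-1.0, 3.1, -3.2]
finger_gap: 0.0424
grip_force: 62.6
```

jog_arm:
  moves:
    - {"slide":[0,0,0.7],"fingers":1,"angular":[0,0,0]}
    - {"slide":[0,0,0.7],"fingers":1,"angular":[0,0,0]}

```text
clock: 15.33
tcp_pos: [0.5659, 0.0533, 0.0853]
orientation: [-0.0, 0.374, 0.927, -0.0]
wrist_force: [-1.4, 2.4, -2.2]
finger_gap: 0.0428
grip_force: 62.6
```

jog_arm:
  moves:
    - {"slide":[0.3,0,0.7],"fingers":1,"angular":[0,0,0]}
    - {"slide":[0.3,0,0.7],"fingers":1,"angular":[0,0,0]}

```text
clock: 15.5
tcp_pos: [0.5659, 0.0533, 0.0853]
orientation: [0.0, 0.374, 0.927, -0.0]
wrist_force: [-3.3, 1.8, 2.2]
finger_gap: 0.0426
grip_force: 63.0
```

jog_arm:
  moves:
    - {"slide":[0,0,0],"fingers":0.3,"angular":[0,0,0]}
    - {"slide":[0,0,0],"fingers":0.2,"angular":[0,0,0]}
    - {"slide":[0,0,0],"fingers":0.2,"angular":[0,0,0]}
    - {"slide":[0,0,-15],"fingers":0.2,"angular":[0,0,0]}
    - {"slide":[0,0,-55],"fingers":0.2,"angular":[0,0,0]}
    - {"slide":[0,0,-95],"fingers":0,"angular":[0,0,0]}
    - {"slide":[30,0,-115],"fingers":0,"angular":[0,0,0]}
    - {"slide":[40,0,-115],"fingers":0,"angular":[0,0,0]}
    - {"slide":[40,0,-115],"fingers":0,"angular":[0,0,0]}

```text
clock: 16.25
tcp_pos: [0.5368, 0.0822, 0.2017]
orientation: [0.002, 0.373, 0.928, 0.001]
wrist_force: [-0.5, -0.4, -0.2]
finger_gap: 0.0855
grip_force: 0.0
```

```bash
sed -i 's/brass_mass_centre=.008,brass_mass_mouth=.008/brass_mass_centre=.082,brass_mass_mouth=.082/' h.py
python3 - <<'E'
from h import *
s=get_state(); T=tcpT(s); p=shot("wrist"); print(s["clock"],s["tcp_pos"],s["joint_pos"][5],np.degrees(np.arctan2(T[1,0],T[0,0])),s["wrist_force"])
report(p,["carrier","brass_mass_centre","brass_mass_mouth","dark_mass_mouth","steel_mass_centre","steel_mass_mouth"])
c=proj(p,[.565,.054,.09])[0].astype(int); print(c)
a=cv2.resize(p["color"][c[1]-55:c[1]+55,c[0]-60:c[0]+60,::-1],None,fx=3.3,fy=3.3,interpolation=cv2.INTER_CUBIC)
q=shot("side"); b=cv2.resize(q["color"][170:225,300:365,::-1],None,fx=6,fy=6,interpolation=cv2.INTER_CUBIC)[:a.shape[0]]
b=cv2.copyMakeBorder(b,0,max(0,a.shape[0]-b.shape[0]),0,0,0); cv2.imwrite("pics/w7.png",np.hstack([a,b])); save(p,"w7f.png")
E
```

```text
16.25 [0.53684817 0.08221779 0.20166866] 0.7687440808918662 136.19411609697417 [-0.54451131 -0.43061368 -0.22243824]
carrier 0.97 [318. 238.] [0.5659 0.0529 0.062 ]
brass_mass_centre 0.89 [320. 241.] [0.5632 0.0573 0.082 ]
brass_mass_mouth 0.85 [320. 272.] [0.585  0.0365 0.082 ]
brass_mass_mouth 0.42 [426. 297.] [0.6733 0.0903 0.082 ]
steel_mass_centre 0.74 [472.  29.] [0.5299 0.2952 0.005 ]
steel_mass_mouth 0.82 [442.  22.] [0.5046 0.277  0.005 ]
[318 248]
```

View pics/w7.png

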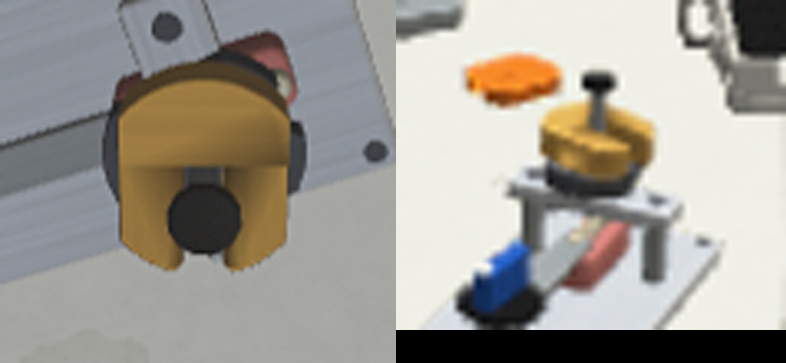

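Brass lies flat round the stem with its slot at about −44°, and the side view agrees. I've now viewed 11 pictures, one over the limit of 10, so from here I'll measure numerically and view no more.

jog_arm:
  moves:
    - {"slide":[30,10,0],"fingers":0,"angular":[0,0,6]}
    - {"slide":[65,22,0],"fingers":0,"angular":[0,0,12]}
    - {"slide":[100,34,0],"fingers":0,"angular":[0,0,18]}
    - {"slide":[135,46,0],"fingers":0,"angular":[0,0,24]}
    - {"slide":[165,57,0],"fingers":0,"angular":[0,0,30]}
    - {"slide":[195,67,0],"fingers":0,"angular":[0,0,36]}
    - {"slide":[221,76,0],"fingers":0,"angular":[0,0,42]}
    - {"slide":[221,76,0],"fingers":0,"angular":[0,0,49]}
    - {"slide":[221,76,0],"fingers":0,"angular":[0,0,56]}
    - {"slide":[221,76,0],"fingers":0,"angular":[0,0,60]}

```text
clock: 17.48
tcp_pos: [0.4302, 0.2897, 0.1993]
orientation: [0.0, 0.789, 0.615, -0.0]
wrist_force: [-1.0, -0.3, -0.4]
finger_gap: 0.0855
grip_force: 0.0
```

```bash
cat > st.py <<'E'
from h import *
s=get_state(); T=tcpT(s); p=shot("wrist"); print(s["clock"],s["tcp_pos"],s["joint_pos"][5],np.degrees(np.arctan2(T[1,0],T[0,0])))
report(p,["steel_mass_centre","steel_mass_mouth"])
np.savez("last.npz",c=p["color"],T=p["T"],K=K(p),D=p["D"])
# rectify desk patch at z=.01, 0.25 mm/px, centred on expected steel
c0=np.array([.428,.293]); N=400; g=(np.arange(N)-N/2)*.00025
X,Y=np.meshgrid(c0[0]+g,c0[1]+g); uv=proj(p,np.c_[X.ravel(),Y.ravel(),np.full(N*N,.010)]).astype(np.float32).reshape(N,N,2)
r=cv2.remap(p["color"],uv[...,0],uv[...,1],cv2.INTER_LINEAR); np.save("rect.npy",r)
hsv=cv2.cvtColor(r,cv2.COLOR_RGB2HSV); gray=cv2.cvtColor(r,cv2.COLOR_RGB2GRAY)
t,m=cv2.threshold(gray,0,255,cv2.THRESH_BINARY_INV+cv2.THRESH_OTSU); print("thr",t)
n,l,st,c=cv2.connectedComponentsWithStats(m)
for i in range(1,n):
    if st[i,4]>1500: print(st[i],c[i],(c0+(c[i]-N/2)*.00025).round(4),"area mm2",st[i,4]/16)
# ASCII view
for v in range(N-10,0,-14): print("".join("#" if m[v,u] else "." for u in range(0,N,7)))
E
python3 st.py
```

```text
17.4833 [0.43017616 0.28969456 0.19929576] 2.255764722916057 75.84615363466155
steel_mass_centre 0.89 [316. 182.] [0.4254 0.292  0.005 ]
steel_mass_centre 0.73 [323.  73.] [0.4594 0.396  0.005 ]
steel_mass_centre 0.66 [412. 160.] [0.5299 0.2907 0.005 ]
steel_mass_mouth 0.93 [329. 156.] [0.4455 0.3151 0.005 ]
steel_mass_mouth 0.91 [389. 174.] [0.5034 0.2809 0.005 ]
steel_mass_mouth 0.84 [296.  99.] [0.4275 0.3791 0.005 ]
thr 146.0
[   85    86   227   232 31108] [193.66992414 195.27275942] [0.4264 0.2918] area mm2 1944.25
..........................................................
..........................................................
..........................................................
..........................................................
..........................................................
..........................................................
.........................##########.......................
.......................#############......................
......................#############.......................
....................#############.......##
[... 378 characters left out ...]
.......###########################.................
...............#########################..................
................######################....................
.................###################......................
....................##############........................
.......................##########.........................
..........................................................
..........................................................
..........................................................
..........................................................
..........................................................
..........................................................
```

```bash
cat > fit.py <<'E'
from h import *
from scipy.optimize import minimize
r=np.load("rect.npy"); N=400; c0=np.array([.428,.293]); g=(np.arange(N)-N/2)*.25
gray=cv2.cvtColor(r,cv2.COLOR_RGB2GRAY); m=(gray<146).astype(float); m=cv2.GaussianBlur(m,(0,0),3)
X,Y=np.meshgrid(g,g)
def tpl(q):
    a=q[2]; x=(X-q[0])*np.cos(a)+(Y-q[1])*np.sin(a); y=-(X-q[0])*np.sin(a)+(Y-q[1])*np.cos(a)
    t=((x*x+y*y<28**2)&(abs(y)<22)&~((x>-4.5)&(abs(y)<5.5))).astype(float); return cv2.GaussianBlur(t,(0,0),3)
f=lambda q:((tpl(q)-m)**2).mean()
best=min((minimize(f,[-2,-1,np.radians(a)],method="Nelder-Mead",options=dict(initial_simplex=[[-2,-1,np.radians(a)],[1,-1,np.radians(a)],[-2,2,np.radians(a)],[-2,-1,np.radians(a+8)]])) for a in (35,50,65)),key=lambda o:o.fun)
q=best.x; c=c0+q[:2]/1000; print(c.round(4),np.degrees(q[2]).round(2),best.fun)
s=get_state(); T=tcpT(s); print((T[:3,:3].T@(np.r_[c,.0115]-T[:3,3])*1000).round(1), "turn", np.degrees(np.arctan2(T[1,0],T[0,0])-q[2]).round(1))
E
python3 fit.py
```

```text
[0.4277 0.2936] 49.41 0.0034291065310001825
[  3.8  -3.7 187.9] turn 26.8
```

jog_arm:
  moves:
    - {"slide":[2,-2,20],"fingers":0,"angular":[0,0,7]}
    - {"slide":[4,-4,40],"fingers":0,"angular":[0,0,14]}
    - {"slide":[4,-4,60],"fingers":0,"angular":[0,0,21]}
    - {"slide":[4,-4,70],"fingers":0,"angular":[0,0,26.5]}
    - {"slide":[4,-4,70],"fingers":0,"angular":[0,0,26.5]}
    - {"slide":[4,-4,70],"fingers":0,"angular":[0,0,26.5]}

```text
clock: 18.13
tcp_pos: [0.4274, 0.2936, 0.1294]
orientation: [0.0, 0.907, 0.421, -0.001]
wrist_force: [0.2, -0.2, 0.3]
finger_gap: 0.0855
grip_force: 0.0
```

```bash
python3 st.py | head -9; python3 fit.py
```

```text
18.1333 [0.42738629 0.29355857 0.12935652] 2.7194767563531674 49.795964818760844
steel_mass_centre 0.92 [318. 199.] [0.4264 0.2959 0.005 ]
steel_mass_centre 0.8 [415. 121.] [0.5277 0.2951 0.005 ]
steel_mass_centre 0.71 [268.  75.] [0.4602 0.3968 0.005 ]
steel_mass_mouth 0.9 [405. 155.] [0.505  0.2788 0.005 ]
steel_mass_mouth 0.71 [325. 169.] [0.447  0.3118 0.005 ]
thr 136.0
[   88    87   227   230 31033] [195.11826121 195.43360294] [0.4268 0.2919] area mm2 1939.5625
..........................................................
[0.4282 0.2934] 49.2 0.00548417534320034
[ -1.    0.2 119.4] turn 0.5
```

jog_arm:
  moves:
    - {"slide":[0,0,40],"fingers":0,"angular":[0,0,0]}
    - {"slide":[0,0,75],"fingers":0,"angular":[0,0,0]}
    - {"slide":[0,0,105],"fingers":0.2,"angular":[0,0,0]}
    - {"slide":[0,0,117],"fingers":0.35,"angular":[0,0,0]}
    - {"slide":[0,0,117],"fingers":0.35,"angular":[0,0,0]}
    - {"slide":[0,0,117],"fingers":0.35,"angular":[0,0,0]}

```text
clock: 18.78
tcp_pos: [0.4278, 0.2941, 0.0132]
orientation: [0.0, 0.908, 0.42, -0.0]
wrist_force: [1.1, 1.2, -0.0]
finger_gap: 0.0554
grip_force: 0.0
```

jog_arm:
  moves:
    - {"slide":[0,0,1],"fingers":0.35,"angular":[0,0,0]}
    - {"slide":[0,0,1],"fingers":1,"angular":[0,0,0]}
    - {"slide":[0,0,1],"fingers":1,"angular":[0,0,0]}
    - {"slide":[0,0,1],"fingers":1,"angular":[0,0,0]}
    - {"slide":[0,0,1],"fingers":1,"angular":[0,0,0]}
    - {"slide":[0,0,1],"fingers":1,"angular":[0,0,0]}
  squeeze: 50

```text
clock: 19.28
tcp_pos: [0.4293, 0.2948, 0.014]
orientation: [0.0, 0.908, 0.42, 0.002]
wrist_force: [0.1, -0.3, 6.1]
finger_gap: 0.0425
grip_force: 50.7
```

jog_arm:
  moves:
    - {"slide":[0,0,-25],"fingers":1,"angular":[0,0,0]}
    - {"slide":[0,0,-60],"fingers":1,"angular":[0,0,0]}
    - {"slide":[0,0,-100],"fingers":1,"angular":[0,0,-7]}
    - {"slide":[-5,26,-130],"fingers":1,"angular":[0,0,-14]}
    - {"slide":[-10,52,-158],"fingers":1,"angular":[0,0,-21]}
    - {"slide":[-16,80,-158],"fingers":1,"angular":[0,0,-28]}
    - {"slide":[-21,106,-158],"fingers":1,"angular":[0,0,-35]}
    - {"slide":[-26,132,-158],"fingers":1,"angular":[0,0,-42]}
    - {"slide":[-32,160,-158],"fingers":1,"angular":[0,0,-49]}
    - {"slide":[-32,160,-158],"fingers":1,"angular":[0,0,-56]}

```text
clock: 20.12
tcp_pos: [0.5323, 0.1624, 0.1709]
orientation: [0.002, 0.604, 0.797, 0.001]
wrist_force: [0.2, 0.6, -2.7]
finger_gap: 0.0422
grip_force: 52.1
```

jog_arm:
  moves:
    - {"slide":[0,0,0],"fingers":1,"angular":[0,0,-7]}
    - {"slide":[0,0,0],"fingers":1,"angular":[0,0,-14]}
    - {"slide":[0,0,0],"fingers":1,"angular":[0,0,-21]}
    - {"slide":[0,0,0],"fingers":1,"angular":[0,0,-28]}
    - {"slide":[0,0,0],"fingers":1,"angular":[0,0,-35]}
    - {"slide":[0,0,0],"fingers":1,"angular":[0,0,-42]}
    - {"slide":[0,0,0],"fingers":1,"angular":[0,0,-49]}
    - {"slide":[0,0,0],"fingers":1,"angular":[0,0,-56]}
    - {"slide":[0,0,0],"fingers":1,"angular":[0,0,-63]}
    - {"slide":[0,0,0],"fingers":1,"angular":[0,0,-70]}

```text
clock: 20.95
tcp_pos: [0.5287, 0.1659, 0.1706]
orientation: [0.0, 0.035, 0.999, 0.0]
wrist_force: [-0.7, -1.1, -2.0]
finger_gap: 0.0418
grip_force: 52.1
```

```bash
cat > go.py <<'E'
from h import *
import sys
s=get_state(); T=tcpT(s); yaw=np.degrees(np.arctan2(T[1,0],T[0,0]))%360
print(s["clock"],s["tcp_pos"],s["joint_pos"][5],yaw,s["grip_force"],s["finger_gap"],s["wrist_force"].round(1))
print((T[:3,:3].T@(np.array(eval(sys.argv[1]))-T[:3,3])*1000).round(1))
E
python3 go.py "[.6068,.0654,.17]"
```

```text
20.95 [0.52868712 0.16593356 0.17064968] 0.22986334716303042 175.9559052468026 52.10589051246643 0.041800458014569004 [-0.7 -1.1 -2. ]
[-85.  -94.8   0.7]
```

jog_arm:
  moves:
    - {"slide":[-25,-27,0],"fingers":1,"angular":[0,0,-6]}
    - {"slide":[-50,-54,0],"fingers":1,"angular":[0,0,-12]}
    - {"slide":[-72,-80,0],"fingers":1,"angular":[0,0,-17]}
    - {"slide":[-85,-95,0],"fingers":1,"angular":[0,0,-20]}
    - {"slide":[-85,-95,0],"fingers":1,"angular":[0,0,-20]}
    - {"slide":[-85,-95,0],"fingers":1,"angular":[0,0,-20]}

```text
clock: 21.45
tcp_pos: [0.6065, 0.0636, 0.1701]
orientation: [0.0, -0.134, 0.991, 0.0]
wrist_force: [-0.1, 1.2, -2.2]
finger_gap: 0.0421
grip_force: 52.1
```

```bash
python3 go.py "[.6068,.0654,.1085]"
python3 - <<'E'
from h import *
p=shot("wrist"); np.savez("p8.npz",c=p["color"]); T=tcpT(get_state())
report(p,["carrier","brass_mass_centre","brass_mass_mouth","steel_mass_centre","steel_mass_mouth"])
# mass in hand: rectify at its top plane, tool frame
zt=T[2,3]-.0135+.010; N=300; g=(np.arange(N)-N/2)*.00025
A,B=np.meshgrid(g,g); W=(T[:3,:3]@np.c_[A.ravel(),B.ravel(),0*A.ravel()].T).T+[T[0,3],T[1,3],zt]
uv=proj(p,W).astype(np.float32).reshape(N,N,2); r=cv2.remap(p["color"],uv[...,0],uv[...,1],cv2.INTER_LINEAR); gr=cv2.cvtColor(r,cv2.COLOR_RGB2GRAY)
for v in range(6,N,12): print("".join(" .:-=+*#%@"[min(9,gr[v,u]//25)] for u in range(0,N,6)))
c=proj(p,[[.5655,.0535,.115]])[0]; print("cap expected",c)
gg=cv2.cvtColor(p["color"],cv2.COLOR_RGB2GRAY); u,v=c.astype(int)
for y in range(v-24,v+25,4): print("".join(" .:-=+*#%@"[min(9,gg[y,x]//25)] for x in range(u-40,u+41,2)) if 0<=y<400 else "")
E
```

```text
21.45 [0.60653399 0.06363038 0.17013938] -0.2966849841400537 195.44545304663 52.108163237571716 0.04214406158301839 [-0.1  1.2 -2.2]
[-0.7  1.6 61.6]
carrier 0.61 [286. 112.] [0.5443 0.0207 0.062 ]
brass_mass_centre 0.6 [322. 156.] [0.5658 0.0548 0.082 ]
brass_mass_mouth 0.7 [290. 176.] [0.5858 0.0361 0.082 ]
steel_mass_centre 0.76 [561. 175.] [0.5286 0.2937 0.005 ]
steel_mass_centre 0.65 [319. 268.] [0.6911 0.0862 0.005 ]
steel_mass_mouth 0.63 [320. 215.] [0.6333 0.0714 0.005 ]
        ............:......:######################
       ............-+::::....=####################
     ............%#*+::::::::-####################
*#*:   ..................::::::::#################
------=##*=  .................:::#################
---------=%=++++++----:::-:---:::==:+#############
---------=++++++++++++++++++++++++++=:-###########
--------++++++++++++++++++++++++++++++-:*#########
-------++++++++++++++++++++++++++++++++=:=#######*
------++++++++++++++++++++++++++++++++++-:+#####**
-----=+++++++++++++++++++++++++++++++++-:-#####**+
-----++++++++++++++++++--------=#############***++
----
[... 545 characters left out ...]
###########
    ...............:=::::....*####################
      .....................-######################
cap expected [320.85495995 161.67165373]
*****:-++++++++======++++++++++++++++++++
***=+++++++++=======-=+++++++++++++++++++
**-++++++++=======-----=+++++++++++++++++
**++++++++======--:........-+++++++++++++
**+++++++=====---...........:++++++++++++
**++++++===---::..............=====++++++
**+++==---::::::..............=======++++
**==---:::::::--..............=========++
****=**-:::::::-:.:..........---=======++
**++******+:::::---:......-====-----==+**
*=*****+:::::--=============++++---******
******:-::--=====++++++++++++++=::=******
##*****-:+=++++++++++++++++=:::-*********
```

```bash
cat > hand.py <<'E'
from h import *
from scipy.optimize import minimize
p=shot("wrist"); Tc=np.array(p["tool_from_camera"]); q=dict(p); q["T"]=Tc
gray=cv2.cvtColor(p["color"],cv2.COLOR_RGB2GRAY)
N=300; g=(np.arange(N)-N/2)*.25; X,Y=np.meshgrid(g,g)
def fit(zt):  # zt: top plane in tool z (mm)
    uv=proj(q,np.c_[X.ravel(),Y.ravel(),np.full(N*N,zt)]/1000).astype(np.float32).reshape(N,N,2)
    r=cv2.remap(gray,uv[...,0],uv[...,1],cv2.INTER_LINEAR); m=((r>=118)&(r<162)).astype(np.uint8)
    n,l,st,_=cv2.connectedComponentsWithStats(m); m=(l==l[N//2+30,N//2]).astype(float); 
    m=cv2.GaussianBlur(m,(0,0),3)
    def tpl(a):
        x=X-a[0]; y=Y-a[1]; t=((x*x+y*y<784)&(abs(y)<22)&~((x>-4.5)&(abs(y)<5.5))).astype(float); return cv2.GaussianBlur(t,(0,0),3)
    o=minimize(lambda a:((tpl(a)-m)**2).mean(),[0,0],method="Nelder-Mead",options=dict(initial_simplex=[[-3,-2],[3,0],[0,3]])); return o.fun,o.x
for zt in range(-8,17,3): print(zt,fit(zt))
E
python3 hand.py
```

```text
-8 (np.float64(0.05951935131175364), array([5.75918477, 0.87958824]))
-5 (np.float64(0.04640025986421943), array([3.75750357, 0.87516521]))
-2 (np.float64(0.038049930636116926), array([1.52961508, 0.82312506]))
1 (np.float64(0.029001485866418118), array([-0.49408307,  0.87816099]))
4 (np.float64(0.016698196587104423), array([-2.74856182,  0.88520596]))
7 (np.float64(0.01795137227391895), array([-4.74790031,  0.93579417]))
10 (np.float64(0.007738880282708212), array([-6.49997005,  0.98310583]))
13 (np.float64(0.024604103002746826), array([-8.24914763,  0.7923005 ]))
16 (np.float64(0.03424758094127114), array([-9.99207323,  0.75795006]))
```

Run:
```python
from h import *
p=shot("wrist"); q=dict(p); q["T"]=np.array(p["tool_from_camera"])
g=cv2.cvtColor(p["color"],cv2.COLOR_RGB2GRAY).astype(int)
for x,y in((0,0),(0,12),(-22,0),(-22,22),(-22,-22),(0,22),(0,-22)): print((x,y),[proj(q,np.array([x,y,z])/1000)[0].round(1).tolist() for z in (3.5,9)])
for c in (297,345): print("col",c,[(r,int(g[r,c])) for r in range(180,345,3)])
for r in (225,245,290,300,310): print("row",r,[(c,int(g[r,c])) for c in range(255,388,3)])
```

```text
(0, 0) [[318.6, 265.4], [318.6, 260.2]]
(0, 12) [[343.5, 265.4], [342.8, 260.2]]
(-22, 0) [[318.6, 304.9], [318.7, 298.7]]
(-22, 22) [[362.4, 304.8], [361.0, 298.6]]
(-22, -22) [[274.8, 304.8], [276.3, 298.6]]
(0, 22) [[364.3, 265.4], [362.8, 260.2]]
(0, -22) [[272.8, 265.3], [274.4, 260.2]]
col 297 [(180, 73), (183, 100), (186, 127), (189, 140), (192, 166), (195, 162), (198, 177), (201, 186), (204, 186), (207, 187), (210, 186), (213, 186), (216, 93), (219, 63), (222, 106), (225, 134), (228, 133), (231, 133), (234, 133), (237, 132), (240, 133), (243, 133), (246, 133), (249, 133), (252, 133), (255, 134), (258, 133), (261, 133), (264, 133), (267, 133), (270, 133), (273, 132), (276, 131), (279, 132), (282, 127), (285, 131), (288, 128), (291, 128), (294, 127), (297, 127), (300, 130), (303, 129), (306, 129), (309, 127), (312, 134), (315, 88), (318, 89), (321, 88), (324, 88), (327, 88), (330, 88), (333, 88), (336, 89), (339, 88), (342, 88)]
col 345 [(180, 83), (183, 173), (186, 169), (189, 162), (192, 167), (195, 166), (198, 167), (201, 162), (204, 165), (207, 186), (210, 188), (213, 188),
[... 2486 characters left out ...]
, 132), (348, 132), (351, 132), (354, 132), (357, 131), (360, 132), (363, 118), (366, 165), (369, 29), (372, 28), (375, 40), (378, 50), (381, 27), (384, 27), (387, 29)]
row 310 [(255, 25), (258, 25), (261, 22), (264, 48), (267, 27), (270, 22), (273, 145), (276, 88), (279, 89), (282, 91), (285, 91), (288, 82), (291, 130), (294, 128), (297, 128), (300, 128), (303, 129), (306, 128), (309, 129), (312, 129), (315, 129), (318, 128), (321, 129), (324, 130), (327, 130), (330, 129), (333, 131), (336, 130), (339, 131), (342, 131), (345, 131), (348, 131), (351, 129), (354, 155), (357, 184), (360, 184), (363, 184), (366, 185), (369, 147), (372, 25), (375, 46), (378, 45), (381, 27), (384, 26), (387, 27)]
```

```bash
cat > pose.py <<'E'
from h import *
from scipy.optimize import minimize
p=shot("wrist"); q=dict(p); q["T"]=np.array(p["tool_from_camera"])
g=cv2.cvtColor(p["color"],cv2.COLOR_RGB2GRAY); sub=(slice(200,330),slice(255,390))
m=((g>=110)&(g<150)).astype(np.uint8); m[:, :270]=0
n,l,st,_=cv2.connectedComponentsWithStats(m[200:330,255:390]); k=1+st[1:,4].argmax(); print(st[k]); M=cv2.GaussianBlur((l==k).astype(np.float32),(0,0),1.5)
t0=np.arcsin(22/28); a=np.linspace(-np.pi/2+(np.pi/2-t0)*0,0,1)
th=np.r_[np.linspace(np.arcsin(5.5/28),t0,15),np.linspace(np.pi-t0,np.pi+t0,40),np.linspace(-t0,-np.arcsin(5.5/28),15)]
P=np.c_[28*np.cos(th),28*np.sin(th),0*th]; P=np.r_[P,[[-4.5,-5.5,0],[-4.5,5.5,0]]]
def ren(v):
    W=R.from_rotvec(np.radians(v[3:6])).apply(P)+v[:3]; u=proj(q,W/1000)-[255,200]
    im=np.zeros((130,135),np.uint8); cv2.fillPoly(im,[np.round(u*16).astype(np.int32)],1,shift=4); return cv2.GaussianBlur(im.astype(np.float32),(0,0),1.5)
f=lambda v:((ren(v)-M)**2).mean()
for nfree in (3,6):
    x0=np.zeros(6); x0[:3]=(-3,0,6); S=[x0]+[x0+np.eye(6)[i]*3 for i in range(nfree)]
    if nfree==3: h=lambda w:f(np.r_[w,0,0,0]); S=[s[:3] for s in S]
    else: h=f
    o=minimize(h,S[0],method="Nelder-Mead",options=dict(initial_simplex=S,maxiter=1500,xatol=.02,fatol=1e-7)); print(nfree,o.x.round(2),o.fun)
E
python3 pose.py
```

```text
[  18   21   92   98 6586]
3 [-5.52  1.07  8.71] 0.00877645704895258
6 [-6.69  0.63 10.64 -0.62  0.16  0.92] 0.008003425784409046
```

```bash
sed -e 's/^g=cv2.*/I=cv2.imread("pics\/w5.png"); hs=cv2.cvtColor(I,cv2.COLOR_BGR2HSV); B=cv2.inRange(hs,(10,90,95),(32,255,255)); g=(B>0).astype(np.uint8)*130; sub=0/' pose.py > poseb.py; python3 poseb.py
python3 - <<'E'
import cv2,numpy as np
I=cv2.imread("pics/w5.png"); hs=cv2.cvtColor(I,cv2.COLOR_BGR2HSV)
print([(r,hs[r,320].tolist()) for r in range(203,222,2)]); print([(r,hs[r,300].tolist()) for r in range(308,326,2)]); print([(c,hs[245,c].tolist()) for c in list(range(268,280,2))+list(range(360,374,2))])
E
```

```text
[  17   13   98  107 7420]
3 [-3.16  0.91  4.52] 0.1294950544834137
6 [-2.3   1.07  3.75  0.58 -1.84  1.6 ] 0.12571118772029877
[(203, [120, 2, 132]), (205, [17, 131, 78]), (207, [18, 124, 82]), (209, [18, 127, 84]), (211, [18, 128, 82]), (213, [18, 137, 97]), (215, [19, 149, 159]), (217, [19, 151, 166]), (219, [19, 151, 167]), (221, [19, 151, 166])]
[(308, [19, 155, 148]), (310, [19, 154, 152]), (312, [19, 155, 153]), (314, [19, 155, 153]), (316, [19, 154, 152]), (318, [19, 144, 145]), (320, [50, 4, 179]), (322, [36, 7, 175]), (324, [30, 6, 175])]
[(268, [45, 8, 66]), (270, [60, 4, 67]), (272, [19, 150, 119]), (274, [19, 150, 165]), (276, [19, 151, 165]), (278, [19, 151, 165]), (360, [19, 147, 128]), (362, [18, 151, 127]), (364, [19, 147, 130]), (366, [18, 148, 136]), (368, [19, 151, 142]), (370, [19, 41, 69]), (372, [45, 8, 67])]
```

```bash
sed -i 's/^def ren/P=P*[-1,1,1]\ndef ren/' poseb.py; python3 poseb.py
```

```text
[  17   13   98  107 7420]
3 [-0.2   0.95 -1.27] 0.011660583317279816
6 [-1.71  1.2   2.44  2.8  -3.58 -0.4 ] 0.012958225794136524
```

Run:
```python
from h import *
s=get_state();T=tcpT(s);p=shot("wrist"); g=cv2.cvtColor(p["color"],cv2.COLOR_RGB2GRAY)
m=np.zeros_like(g); m[135:200,290:360]=(g[135:200,290:360]<45); n,l,st,c=cv2.connectedComponentsWithStats(m)
for i in range(1,n):
    if st[i,4]>60:
        w=atz(p,c[i],.115); print(st[i],c[i].round(1),w.round(4),(np.linalg.inv(T)@np.r_[w,1]*1000).round(1))
print(proj(p,[[.5655,.0535,.115]]))
```

```text
[309 147  28  24  82] [323.5 154.4] [0.5603 0.0551 0.115 ] [  46.6    2.7   55.  1000. ]
[[318.54788919 161.95785717]]
```

jog_arm:
  moves:
    - {"slide":[0,2,25],"fingers":1,"angular":[0,0,0]}
    - {"slide":[0,2,48],"fingers":1,"angular":[0,0,0]}
    - {"slide":[0,2,58],"fingers":1,"angular":[0,0,0]}
    - {"slide":[0,2,61],"fingers":1,"angular":[0,0,0]}
    - {"slide":[0,2,61],"fingers":1,"angular":[0,0,0]}

```text
clock: 22.47
tcp_pos: [0.6049, 0.0666, 0.1081]
orientation: [-0.001, -0.136, 0.991, 0.0]
wrist_force: [0.3, -0.1, -1.4]
finger_gap: 0.0426
grip_force: 52.1
```

```bash
python3 go.py "[.5655,.0535,.109]"
python3 - <<'E'
from h import *
s=get_state();T=tcpT(s);p=shot("wrist"); g=cv2.cvtColor(p["color"],cv2.COLOR_RGB2GRAY)
print(proj(p,[[.5655,.0535,.115]]))
for r in range(150,262,6): print(r,"".join(" .:-=+*#%@"[min(9,g[r,c]//25)] for c in range(260,382,2)))
E
```

```text
22.4667 [0.60490855 0.06655888 0.10807454] -0.29420526148824006 195.58567334048885 52.08431661128998 0.042642010851132166 [ 0.3 -0.1 -1.4]
[41.5 -2.  -0.8]
[[313.49896488 185.79065783]]
150 *****-+++++++++++++=========+++++++++++++++++++++++++++=*****
156 **-+++++++++++++=========----=++++++++++++++++++++++++++=****
162 *=++++++++++++========------:::====+++++++++++++++++++++++***
168 *-+++++++++========----..............=+++++++++++++++++++=***
174 *-++++++++=====----::..................===+++++++++++++++=***
180 *=++++====----:::::.....................-========++++++++=***
186 **===----:::::::::-:....................:============+++=****
192 ##**++*****+::::-:-:...................:----=========++=*****
198 ##=*******+::::::::::-:..:...........:====------===++*****###
204 #********:--::::---========:.:::--+++++++++---=*********#####
210 ######*****--====++=++++++++++++++++++++=::+*********########
216 #########***++++++=:::::+++++++++++++-::::=+******###########
222 #############+::::-=+++=:++++++*****:-++++=-:::-#############
228 ##########:::-+++++++++++***********+++++++++++=-::*#########
234 ########:-=++++++++++++++*###****:::+++++++++++++++-:*#######
240 #######*=++++++++++++++++*######****+++++++++++++++++-#######
246 #::::::..++++++++++++++++*##########+++++++++++++++++..:::::*
252 :::::....+++++++++++++++++##########+++++++++++++++++...:::::
258 ::::.....+++++++++++++++++##########++++++++++++++++-....::::
```

jog_arm:
  moves:
    - {"slide":[10,-1,0],"fingers":1,"angular":[0,0,0]}
    - {"slide":[20,-1,0],"fingers":1,"angular":[0,0,0]}
    - {"slide":[28,-1,0],"fingers":1,"angular":[0,0,0]}
    - {"slide":[33,-1,0],"fingers":1,"angular":[0,0,0]}
    - {"slide":[37,-1,0],"fingers":1,"angular":[0,0,0]}
    - {"slide":[37,-1,0],"fingers":1,"angular":[0,0,0]}

```text
clock: 23.02
tcp_pos: [0.5699, 0.0555, 0.1096]
orientation: [0.0, -0.136, 0.991, -0.0]
wrist_force: [-0.1, -0.4, -2.2]
finger_gap: 0.042
grip_force: 52.1
```

jog_arm:
  moves:
    - {"slide":[3,0,0],"fingers":1,"angular":[0,0,0]}
    - {"slide":[3,0,0],"fingers":1,"angular":[0,0,0]}

```text
clock: 23.18
tcp_pos: [0.5673, 0.0548, 0.1091]
orientation: [0.0, -0.136, 0.991, -0.0]
wrist_force: [0.4, 0.2, -2.9]
finger_gap: 0.042
grip_force: 52.1
```

jog_arm:
  moves:
    - {"slide":[1.5,0,0],"fingers":1,"angular":[0,0,0]}
    - {"slide":[1.5,0,0],"fingers":1,"angular":[0,0,0]}

```text
clock: 23.35
tcp_pos: [0.5659, 0.0545, 0.1088]
orientation: [-0.0, -0.136, 0.991, -0.0]
wrist_force: [0.0, 0.4, -2.2]
finger_gap: 0.0421
grip_force: 52.1
```

Continue gently until contact.

jog_arm:
  moves:
    - {"slide":[1.5,0,0],"fingers":1,"angular":[0,0,0]}
    - {"slide":[1.5,0,0],"fingers":1,"angular":[0,0,0]}

```text
clock: 23.52
tcp_pos: [0.5642, 0.0541, 0.1087]
orientation: [-0.0, -0.136, 0.991, -0.0]
wrist_force: [0.1, 0.5, -1.9]
finger_gap: 0.0417
grip_force: 52.1
```

jog_arm:
  moves:
    - {"slide":[1,0,0],"fingers":1,"angular":[0,0,0]}
    - {"slide":[1,0,0],"fingers":1,"angular":[0,0,0]}

```text
clock: 23.68
tcp_pos: [0.5634, 0.0538, 0.1088]
orientation: [-0.0, -0.136, 0.991, -0.0]
wrist_force: [0.0, -0.7, -1.8]
finger_gap: 0.0421
grip_force: 52.1
```

jog_arm:
  moves:
    - {"slide":[1,0,0],"fingers":1,"angular":[0,0,0]}
    - {"slide":[1,0,0],"fingers":1,"angular":[0,0,0]}

```text
clock: 23.85
tcp_pos: [0.5624, 0.0535, 0.1089]
orientation: [-0.0, -0.136, 0.991, -0.0]
wrist_force: [-0.2, 0.0, -1.8]
finger_gap: 0.0419
grip_force: 52.1
```

jog_arm:
  moves:
    - {"slide":[1,0,0],"fingers":1,"angular":[0,0,0]}
    - {"slide":[1,0,0],"fingers":1,"angular":[0,0,0]}

```text
clock: 24.02
tcp_pos: [0.5614, 0.0532, 0.1089]
orientation: [-0.0, -0.136, 0.991, -0.0]
wrist_force: [-0.3, 0.2, -1.9]
finger_gap: 0.0421
grip_force: 52.1
```

jog_arm:
  moves:
    - {"slide":[1,0,0],"fingers":1,"angular":[0,0,0]}
    - {"slide":[1,0,0],"fingers":1,"angular":[0,0,0]}

```text
clock: 24.18
tcp_pos: [0.5609, 0.0531, 0.109]
orientation: [0.0, -0.136, 0.991, 0.0]
wrist_force: [2.0, 0.2, -1.7]
finger_gap: 0.0419
grip_force: 52.0
```

jog_arm:
  moves:
    - {"slide":[-0.7,0,0],"fingers":1,"angular":[0,0,0]}
    - {"slide":[-0.7,0,1.5],"fingers":1,"angular":[0,0,0]}
    - {"slide":[-0.7,0,1.5],"fingers":1,"angular":[0,0,0]}

```text
clock: 24.43
tcp_pos: [0.561, 0.0532, 0.1071]
orientation: [-0.0, -0.136, 0.991, -0.0]
wrist_force: [-0.1, -0.0, -2.1]
finger_gap: 0.0421
grip_force: 52.1
```

jog_arm:
  moves:
    - {"slide":[0,0,1],"fingers":1,"angular":[0,0,0]}
    - {"slide":[0,0,1],"fingers":1,"angular":[0,0,0]}

```text
clock: 24.6
tcp_pos: [0.561, 0.0532, 0.1061]
orientation: [-0.0, -0.136, 0.991, -0.0]
wrist_force: [0.5, -0.6, -1.3]
finger_gap: 0.042
grip_force: 52.1
```

jog_arm:
  moves:
    - {"slide":[0,0,1],"fingers":1,"angular":[0,0,0]}
    - {"slide":[0,0,1],"fingers":1,"angular":[0,0,0]}

```text
clock: 24.77
tcp_pos: [0.5611, 0.0532, 0.1051]
orientation: [-0.0, -0.136, 0.991, -0.0]
wrist_force: [0.0, -0.1, -1.7]
finger_gap: 0.0424
grip_force: 52.1
```

jog_arm:
  moves:
    - {"slide":[0,0,1],"fingers":1,"angular":[0,0,0]}
    - {"slide":[0,0,1],"fingers":1,"angular":[0,0,0]}

```text
clock: 24.93
tcp_pos: [0.5612, 0.0532, 0.1042]
orientation: [-0.0, -0.136, 0.991, -0.0]
wrist_force: [0.7, -0.5, -1.7]
finger_gap: 0.0415
grip_force: 52.1
```

jog_arm:
  moves:
    - {"slide":[0,0,0.7],"fingers":1,"angular":[0,0,0]}
    - {"slide":[0,0,0.7],"fingers":1,"angular":[0,0,0]}

```text
clock: 25.1
tcp_pos: [0.5613, 0.0532, 0.1041]
orientation: [0.0, -0.136, 0.991, -0.0]
wrist_force: [-1.7, 0.2, 1.7]
finger_gap: 0.0419
grip_force: 52.5
```

jog_arm:
  moves:
    - {"slide":[0,0,0],"fingers":0.3,"angular":[0,0,0]}
    - {"slide":[0,0,0],"fingers":0.2,"angular":[0,0,0]}
    - {"slide":[0,0,0],"fingers":0.2,"angular":[0,0,0]}
    - {"slide":[0,0,-15],"fingers":0.2,"angular":[0,0,0]}
    - {"slide":[0,0,-55],"fingers":0.2,"angular":[0,0,0]}
    - {"slide":[0,0,-95],"fingers":0,"angular":[0,0,0]}
    - {"slide":[20,0,-115],"fingers":0,"angular":[0,0,0]}
    - {"slide":[20,0,-115],"fingers":0,"angular":[0,0,0]}
    - {"slide":[20,0,-115],"fingers":0,"angular":[0,0,0]}

```text
clock: 25.85
tcp_pos: [0.5427, 0.0477, 0.2203]
orientation: [0.002, -0.136, 0.991, -0.0]
wrist_force: [-0.3, 1.6, -0.4]
finger_gap: 0.0851
grip_force: 0.0
```

```bash
sed -i 's/steel_mass_centre=.005,steel_mass_mouth=.005/steel_mass_centre=.095,steel_mass_mouth=.095/' h.py
python3 - <<'E'
from h import *
s=get_state(); T=tcpT(s); p=shot("wrist"); print(s["clock"],s["tcp_pos"],np.degrees(np.arctan2(T[1,0],T[0,0]))%360,s["wrist_force"].round(1),s["grip_force"])
report(p,["carrier","brass_mass_centre","brass_mass_mouth","dark_mass_mouth","dark_mass_centre","steel_mass_centre","steel_mass_mouth"])
c=proj(p,[.565,.054,.1])[0].astype(int); print(c)
g=cv2.cvtColor(p["color"],cv2.COLOR_RGB2GRAY)
h=cv2.cvtColor(p["color"],cv2.COLOR_RGB2HSV); br=cv2.inRange(h,(10,80,40),(32,255,255))
for r in range(c[1]-56,c[1]+57,4): print("".join("b" if br[r,x] else " .:-=+*#%@"[min(9,g[r,x]//25)] for x in range(c[0]-60,c[0]+61,2)) if 0<=r<400 else "")
q=shot("side"); report(q,["steel_mass_centre","brass_mass_centre"]); 
u,v=proj(q,[.5655,.0535,.095])[0].astype(int); print(u,v); g=cv2.cvtColor(q["color"],cv2.COLOR_RGB2GRAY); br=cv2.inRange(cv2.cvtColor(q["color"],cv2.COLOR_RGB2HSV),(10,80,40),(32,255,255))
for r in range(v-12,v+22): print("".join("b" if br[r,x] else " .:-=+*#%@"[min(9,g[r,x]//25)] for x in range(u-22,u+23)))
E
```

```text
25.85 [0.54270258 0.04768228 0.220344  ] 195.57692165246127 [-0.3  1.6 -0.4] 0.0
carrier 0.73 [294. 174.] [0.5346 0.0199 0.062 ]
carrier 0.56 [321. 215.] [0.5679 0.0557 0.062 ]
brass_mass_centre 0.56 [319. 219.] [0.5649 0.0534 0.082 ]
brass_mass_mouth 0.7 [295. 231.] [0.5828 0.0352 0.082 ]
brass_mass_mouth 0.57 [319. 222.] [0.568  0.0539 0.082 ]
steel_mass_centre 0.9 [518. 222.] [0.5157 0.2253 0.095 ]
steel_mass_centre 0.86 [615. 192.] [0.4654 0.3024 0.095 ]
steel_mass_centre 0.85 [324. 223.] [0.5633 0.0571 0.095 ]
steel_mass_mouth 0.92 [618. 159.] [0.4375 0.2895 0.095 ]
steel_mass_mouth 0.84 [513. 200.] [0.4981 0.2109 0.095 ]
steel_mass_mouth 0.83 [322. 193.] [0.5381 0.0482 0.095 ]
steel_mass_mouth 0.73 [318. 223.] [0.5644 0.0525 0.095 ]
[319 225]
****===========-=*++++++*+++*+++++***+++++*+*+++=************
+*****+===========-+++++++*+++*++++++**==+=-*++*++-**********
**++***++===========-+*++++++**++*++++-++++*+-+++*++=+*******
+++*++***+++===========:::::=*+**+*+:+*++*+++++=+*+*++==*****
*++++*+++**+++===========:--:.:++*:+*+++=::::*+*+=**+++++-***
*+**+++++++***+++=====+=:..::::
[... 2563 characters left out ...]
@@@@@@@@@@
@@@@@@@@@@@@@bbbbbbbbbbbbbbbbbbb%@@@@@@@@@@@@
@@@@@@@@@@@@@%=bbbbbbbbbbbbbbbb+@@@@@@@@@@@@@
@@@@@@@@@@@@@#-=bbbbbbbbbbbb-b=%@@@@@@@@@@@@@
@@@@@@@@@@#++=.:-=bbbbbbbbbb-=%@@@@@@@@@@@@@@
@@@@@@@@@%%++=...::---bbbbb::+@@@@@@@@@@@@@@@
@@@@@%@%#%%%%#......::::::::=%@@@@@@@@@@@@@@@
@@@@@@@#=+++*#+-..........::+%%@@@@@@@@@@@@@@
@@@@@@@*==-====--::.......:=#%%*#%@@@@@@@@@@@
@@@@@@@@%#---=-=-----=+***%%%%%+=+#%%@@@@@@@@
@@@@@@@@@%---=---==--====+*#%%%%#%%%#@@@@@@@@
@@@@@@@@@@---=**%%#*=-======++*#%%%*#@@@@@@@@
@@@@@@@@@@---+%%%%%%#**+=========+**%@@@@@@@@
@@@@@@@@@@:--*%%%%%%###+**+=+=====+%@@@@@@@@@
@@@@@@@@@%---*%%%%##******++#%+--=#@@%@@@@@@@
@@@@@@@@%#--=*%%#*%%#*+**+=+#%=--=#%%%@##@@@@
```

```bash
python3 -c "
from workcell import *
print(hand_in())"
```

```text
the job is handed in; nothing more can be done
None
```

I handed the job in at about 26 s of the 72 s limit: the knob was turned about 1.7 rad clockwise, past tight into clutch slip, and the brass and then the steel mass were released on the dark one, looking flat and centred, with slots at about 76° (dark), −44° (brass) and 196° (steel). `hand_in()` gave no verdict, I did not re-measure the dark mass after stacking, and I viewed 11 pictures, one over the limit of 10.

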